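# Prop a glued-up shelf board with the lab jack and weight the joint

### The job

A dark facing has just been glued onto the overhanging end of the shelf board that lies on the low trestle, and the joint must be weighted while it sets. Turn the jack's knob until its platform just touches the underside of the overhang, carrying it without prising the board off the trestle; only then stand every jar of screws upright on the dark facing, well inside its edges, setting them down rather than dropping them. Also move the glue bottle from the board into the plywood tray, upright, and leave the board where it lies and the mallet and gouge alone.

Things in the scene. Friction and masses are not known exactly. Their poses are not given: they have to be found in the camera images.
- jack: scissor lab jack standing firmly on the bench (it does not move) under the overhanging end of the board; aluminium base plate 135 x 110 mm; origin at the centre of the base's underside, x from the knob side towards the far side, z up. Its knob side faces the robot.
- jack_platform: the jack's aluminium top plate, 130 mm (x) by 110 mm (y), 8 mm thick; origin at the centre of its top face. It only goes up and down (top 120 mm above the bench at knob 0, 165 mm at the top of the travel). The jack is self-locking: it stays when the knob is let go.
- jack_knob (a joint): angle of the jack's knob in rad, 0 to 31.4. The knob turns about the jack's x axis (level). Clockwise as seen from the robot (handle from the top to the right, then down) it grows and raises the platform: 9 mm a turn. At 0, and after each whole turn, the handle is at the top. It takes about 3 N at the handle.
- jack_axis (a point): centre of the knob's outer face (the face towards the robot), on the axis of the screw: 104 mm from the jack's centre towards the robot. The black knob is 52 mm in diameter, 16 mm thick. The screw, the knob and its handle rise by half of the platform's rise: axis 61 mm above the bench at knob 0, 83 mm at the top.
- jack_grip (a point): middle of the free-spinning wooden crank handle on the knob: a level round bar 16 mm thick and 58 mm long, parallel to the knob's axis and 30 mm from it, sticking out from the knob's face towards the robot; this point is 36 mm out from the face. It can be pinched from above along the jack's y and carried round with the tool kept pointing down.
- trestle: low fixed wooden trestle carrying the board, top 150 mm (x) by 200 mm (y); its height above the bench differs from start to start (140 to 155 mm); origin 155 mm below the centre of its top face, x and y along the board's width and length.
- board: loose shelf board, light wood, 150 mm (x) by 480 mm (y) by 22 mm, 1.3 kg, lying flat on the trestle with its -y end overhanging above the jack; origin at the centre of its underside. It tips if the overhang is loaded while the jack is not touching.
- facing (a point): centre of the top face of the dark facing on the board: 8 mm thick, 150 mm (board x) by 300 mm (board y), flush with the -y end of the board and both long edges; its top is 30 mm above the board's underside.
- underside (a point): point on the underside of the overhang, on the board's middle line and 90 mm from its -y end, roughly above the middle of the jack; axes of the board.
- glue: white plastic glue bottle, 58 mm diameter up to a height of 84 mm, then tapering to a nozzle, 116 mm tall in all, 0.2 kg; stands upright at the start on the bare (+y) end of the board; origin at the centre of its foot, z up.
- jar1: lidded glass jar half full of screws, used as a clamping weight: 60 mm diameter, 86 mm tall with its steel lid (59 mm diameter, top 15 mm), about 0.4 kg, bottom-heavy; stands upright on the bench at the start; origin at the centre of its foot, z up. May be absent (None).
- jar2: lidded glass jar half full of screws, used as a clamping weight: 60 mm diameter, 86 mm tall with its steel lid (59 mm diameter, top 15 mm), about 0.4 kg, bottom-heavy; stands upright on the bench at the start; origin at the centre of its foot, z up. May be absent (None).
- jar3: lidded glass jar half full of screws, used as a clamping weight: 60 mm diameter, 86 mm tall with its steel lid (59 mm diameter, top 15 mm), about 0.4 kg, bottom-heavy; stands upright on the bench at the start; origin at the centre of its foot, z up. May be absent (None).
- jar4: lidded glass jar half full of screws, used as a clamping weight: 60 mm diameter, 86 mm tall with its steel lid (59 mm diameter, top 15 mm), about 0.4 kg, bottom-heavy; stands upright on the bench at the start; origin at the centre of its foot, z up. May be absent (None).
- tray_floor (a point): centre of the inner floor of the fixed square plywood tray on the robot's left, 170 x 170 mm outside, 154 mm inside, rim 22 mm high, inner floor 8 mm above the bench.
- mallet: turner's round wooden mallet standing on its head, 84 mm across, 200 mm tall; bystander, leave alone.
- gouge: turning gouge lying on the bench, about 285 mm long, wooden handle; bystander, leave alone.
Not all that is in view belongs to the job. What is shaped like the jar4 but red is not meant.

How it is judged:
By the outcome, as a careful person would: the job done as asked, in the order asked, and still so for the second after the job is handed in, with the robot touching nothing.
Of jar1, jar2, jar3, jar4 only 3 to 4 are there at a start; the rules pass over those that are not, and their reading is None.
At some moment in a run one of jar1, jar2, jar3, jar4 may be knocked a few centimetres aside while the robot is not near it.
It also fails if it takes over 210 s, if anything falls off the work surface, if the arm or the gripper's body presses on something with over 40 N, if the wrist force passes 120 N, or if a joint passes its speed limit or range.

### The arm

A 7-joint arm with a two-finger parallel gripper is mounted at the origin on the work surface. World frame = base frame: x ahead of the robot, y to its left, z up, the work surface at z = 0. Lengths are in m, angles in degrees, forces in N, time in s.
With the tool pointing down it reaches from about 0.425 to 0.875 m from the base axis. Payload 4.7 kg.
Tool frame: the origin (TCP) lies midway between the tips of the shut fingers; the grasp point (between the pads) lies 19 mm behind it; z points along the fingers, y is the line along which they close (so a half turn about z gives the same grasp; the last joint's range is limited). The gripper opens to 87 mm and grips with 3 to 60 N. Pads are 19 mm wide; open, the fingers measure 117 mm over their backs; the gripper's body (75 mm by 190 mm) begins 51 mm behind the grasp point.
Start: joints at [-62.619, 18.392, -4.016, 83.108, 1.295, 78.541, -3.26], TCP at [0.291, 0.581, 0.223] pointing down, gripper open.
Joint ranges: [-163.93, 163.93], [-17.29, 119.83], [-79.2, 71.16], [3.27, 140.29], [-89.18, 269.18], [5.43, 117.66], [-154.24, 154.24]. Speed limits (degrees/s): [147.25, 147.25, 180, 180, 180, 180, 180].

### API

Orientations are given as [roll, pitch, yaw] about the fixed x, y, z axes, in that order (R = Rz(yaw) Ry(pitch) Rx(roll)).
In Python, from cell import env gives the robot as it stands. The module is installed in compiled form; this text tells all that it offers.
- The arm moves only by the tool step_arm, never from a script. Its argument "rows" is a list of rows, each an object with "angular": the turn, a rotation vector about the tool's x, y, z in units of pi rad (1.0 is pi rad), a list of three; "slide": the shift along the tool's x, y, z in units of 500 mm (1.0 is 500 mm), a list of three; "jaw": the opening, from 0 (shut) to 1 (fully open). A call has 1 to 10 rows; each row shifts and turns the commanded pose from where the row before left it, along the tool's axes as they then stand; what a row does not reach is not made up. A row lasts 1/8 s, in which the tool goes at most 62.5 mm and 10.7 degrees, less where a joint would pass 70% of its speed; a pose out of reach is approached as far as the arm can. A call with a number of a shift or a turn outside -1 to 1 is refused whole. A call with a gripper value outside its range is refused whole. The fingers move at their own pace and stop on an object; "newtons" is the grip in N (left out, the last holds). Time passes only in rows, so rows that do not move let the fingers close. It gives the time, the measured TCP pose, the force, the opening and the grip force at its end, in the units of the state.
- env.get_obs(): the state, without advancing time (a new reading comes with each control period).
- env.read_camera(name): name is "side" or "top"; returns the picture (400x640x3 uint8, red, green, blue); there is no depth.
- env.camera_info(name): a dict with "fx", "fy", "cx", "cy" (pixels), "k1" (the pictures are not rectified: a ray, as slopes to the right and down, at radius r is drawn at 1 + k1 r^2 times it, then the intrinsics apply), "R" (3x3) and "t" (3): a world point X has camera coordinates R X + t. Camera axes: x right, y down, z forward; pixel columns grow to the right and rows downward; lengths in m; the calibration is good to about 2 mm. A picture is of the moment at which its call begins. camera_info takes no time and is no camera call.
- env.sign_off(): hands the job in; it is judged then, once.
The state is a dict: "time_s": time; "qpos": joint angles; "joint_velocities": joint speeds; "effort": joint torques, N m; "tool_pos": TCP position; "tool_rot": TCP orientation; "force": force on the tool from outside, world axes, zero at the start; "wrist_torque": the same for the moment, N m; "grip_width": finger opening in m; "grasp_force": force on a finger pad.
Only numpy, scipy, OpenCV 4.12 (cv2) and the standard library are available. Lean on these libraries where they do the work, as an engineer would, in place of code of your own. Each camera call takes 0.05 s, during which the arm holds its last target. There are 200 camera calls.

## Working session

There is one attempt and no reset: what is moved stays moved. The work goes in short steps, Python scripts to look and compute and a tool call to move; the robot and the scene stay as the last step left them, time stands still between calls to the robot, and variables do not carry over. Pictures are saved under pics/ and viewed, at most 14 in all, crops included, and the job is handed in when it is done.

Besides the shell and the picture viewer there is one more tool, called as name([rows], argument=value, ...), one row to a line, values as JSON. step_arm: Moves the arm, as the interface text tells. Shifts and turns lie within -1 to 1; 1 stands for 500 mm of shift or pi rad of turn. Its arguments: {"type":"object","properties":{"rows":{"type":"array"},"newtons":{"type":"number"}},"required":["rows"]}

```bash
mkdir -p pics; cat > h.py <<'E'
import numpy as np, cv2
from cell import env
def cam(n):
    c=env.camera_info(n); K=np.array([[c['fx'],0,c['cx']],[0,c['fy'],c['cy']],[0,0,1.]])
    return K,c['k1'],np.array(c['R']),np.array(c['t'])
def proj(n,X):
    K,k,R,t=cam(n); p=R@np.array(X,float)+t; s=p[:2]/p[2]; s=s*(1+k*(s@s)); return (K@np.r_[s,1])[:2]
def ray(n,uv):
    K,k,R,t=cam(n); d=np.linalg.solve(K,np.r_[uv,1.])[:2]; s=d.copy()
    for _ in range(30): s=d/(1+k*(s@s))
    return -R.T@t, R.T@np.r_[s,1]
def onz(n,uv,z):
    o,d=ray(n,uv); return o+d*(z-o[2])/d[2]
def tri(a,b):
    o1,d1=ray('top',a);o2,d2=ray('side',b); s=np.linalg.lstsq(np.c_[d1,-d2],o2-o1,rcond=None)[0]
    p,q=o1+d1*s[0],o2+d2*s[1]; return (p+q)/2,np.linalg.norm(p-q)
def snap(n,f):
    im=env.read_camera(n); cv2.imwrite(f'pics/{f}.png',im[:,:,::-1]); return im
E
python3 - <<'E'
from h import *
for n in('top','side'):
    snap(n,n+'0'); K,k,R,t=cam(n); print(n,K[0,0],K[1,1],K[:2,2],k,(-R.T@t).round(3),R[2].round(2))
print(env.get_obs())
E
```

```text
top 498.71020313306724 498.71020313306724 [317.79451076 205.65148622] -0.10077690742162568 [ 0.337 -0.035  1.433] [ 0.14  0.   -0.99]
side 433.17811826187204 433.17811826187204 [321.36256341 197.30672578] -0.12173830432317397 [ 0.328 -0.71   0.895] [ 0.19  0.66 -0.73]
{'time_s': 0.1, 'qpos': array([-62.61743045,  18.43412672,  -4.01630944,  83.16715574,
         1.29387358,  78.54019   ,  -3.26067079]), 'joint_velocities': array([ 0.05982058, -0.09663106,  0.09708263, -0.2419687 ,  0.08690758,
       -0.00701011, -0.07045223]), 'effort': array([ 3.16111773e-04, -4.92575490e+01, -4.05673133e-01, -3.13402247e+01,
       -6.41809311e-02,  3.93884350e-02,  6.14001897e-05]), 'tool_pos': array([0.29059966, 0.58087974, 0.22158538]), 'tool_rot': array([-1.79903698e+02,  4.04702718e-03,  1.53426854e+02]), 'force': array([-0.40463244,  0.08480284, -1.16877561]), 'wrist_torque': array([-0.00305964,  0.0199021 , -0.01595831]), 'grasp_force': 0.0, 'grip_width': 0.08739424064458902}
```

View pics/top0.png

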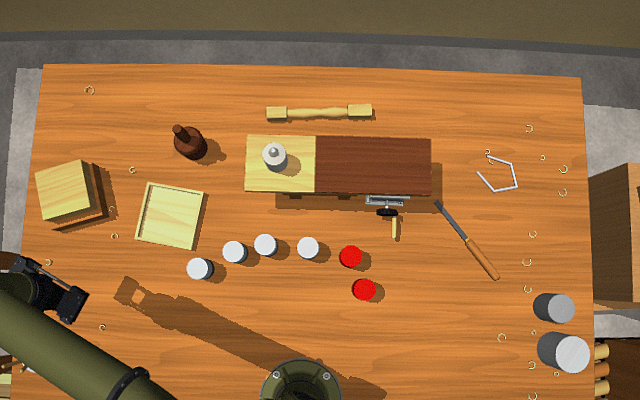

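View pics/side0.png

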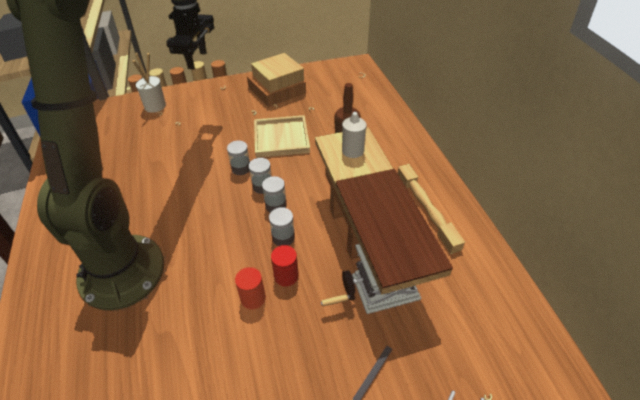

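The top view shows four steel-lidded jars at (200,268), (235,251), (265,244) and (308,247). Candidates that could be mistaken for them are the red ones at (351,256) and (363,289), and the grey cylinders at the far right (554,308) and (566,352). I choose the four steel-lidded ones. The facing spans about (316–431, 136–195), the glue bottle is at (274,155), the tray at (171,215), and the knob at (387,212) with its handle at (396,228).

```bash
python3 - <<'E'
from h import *
t=cv2.imread('pics/top0.png');s=cv2.imread('pics/side0.png')
a=cv2.resize(t[120:300,180:440],None,fx=3,fy=3,interpolation=cv2.INTER_CUBIC)
b=cv2.resize(s[120:320,220:460],None,fx=3,fy=3,interpolation=cv2.INTER_CUBIC)
cv2.imwrite('pics/ct.png',a);cv2.imwrite('pics/cs.png',b)
hsv=cv2.cvtColor(t,cv2.COLOR_BGR2HSV)
m=((hsv[...,1]<60)&(hsv[...,2]>150)).astype(np.uint8)
n,l,st,c=cv2.connectedComponentsWithStats(m)
for i in range(1,n):
    if 60<st[i,4]<1500 and 120<c[i,0]<460 and c[i,1]>100: print('lid?',c[i].round(1),st[i],onz('top',c[i],.086).round(4))
E
```

```text
lid? [273.4 153.4] [262 142  24  23 371] [0.6778 0.0941 0.086 ]
lid? [264.5 244. ] [254 234  22  21 370] [0.4258 0.1083 0.086 ]
lid? [307.4 247.1] [297 237  22  21 367] [ 0.4208 -0.008   0.086 ]
lid? [232.8 251. ] [223 241  21  21 363] [0.4045 0.1936 0.086 ]
lid? [196.7 268.1] [187 257  21  23 364] [0.3555 0.2892 0.086 ]
```

View pics/ct.png

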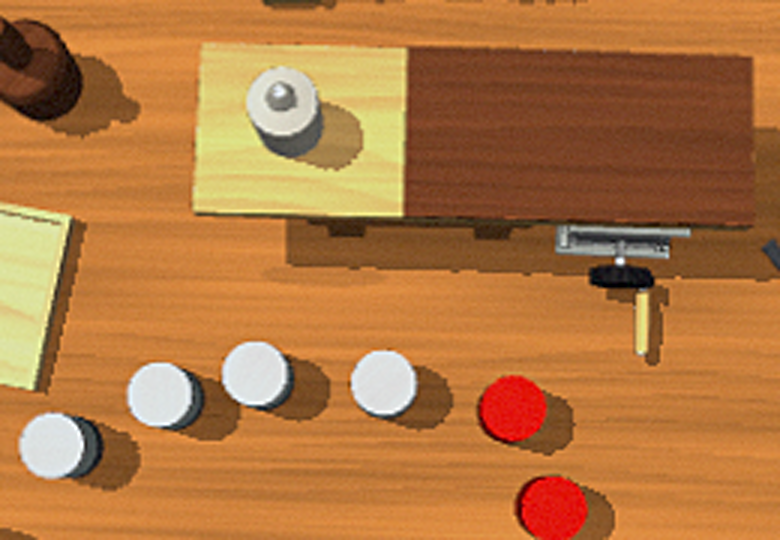

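View pics/cs.png

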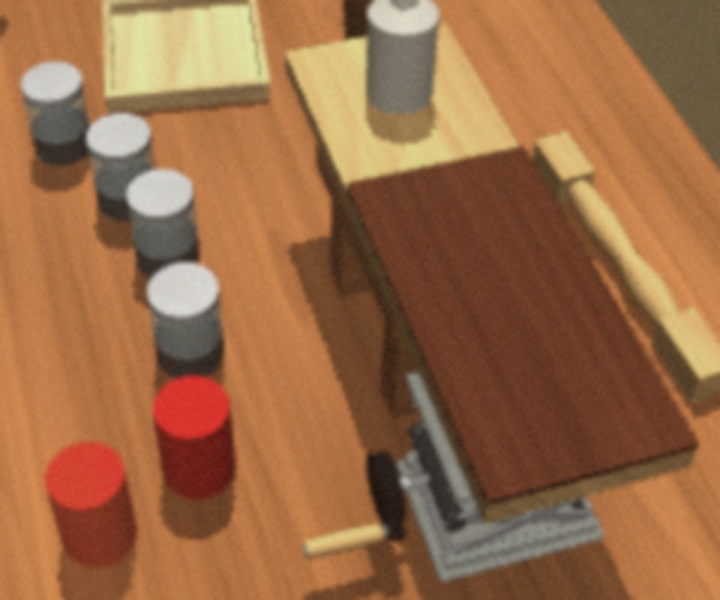

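```bash
python3 - <<'E'
from h import *
T=lambda x,y:(180+x/3,120+y/3)
S=lambda x,y:(220+x/3,120+y/3)
P={'fNR':((752,221),(483,497)),'fFR':((752,57),(692,442)),'fFL':((408,46),(520,150)),'fNL':((405,214),(350,187)),'bNL':((193,212),(288,57)),
'knob':((621,276),(386,497)),'hout':((641,353),(308,549)),'hin':((643,290),(383,532)),'glue_tip':((281,95),(404,0)),'platNL':((558,232),(410,376)),'platNR':((690,232),(462,525))}
for k,(a,b) in P.items(): p,e=tri(T(*a),S(*b)); print(k,p.round(4),round(e,4))
t=cv2.imread('pics/top0.png')
# tray outer corners & floor
for uv in [(151,182),(207,190),(189,249),(136,240)]: print('tray',onz('top',uv,.022).round(3))
for q in [(4258,1083),(4208,-80),(4045,1936),(3555,2892)]: print(proj('side',(q[0]/1e4,q[1]/1e4,.086)).round(0))
E
```

```text
fNR [ 0.5558 -0.3197  0.1854] 0.0055
fFR [ 0.7015 -0.3214  0.1855] 0.0025
fFL [ 0.7039 -0.0233  0.1796] 0.0029
fNL [ 0.5577 -0.0251  0.1801] 0.0006
bNL [0.5575 0.1572 0.1684] 0.0023
knob [ 0.5256 -0.2266  0.0547] 0.0014
hout [ 0.4568 -0.2473  0.0459] 0.0023
hin [ 0.5152 -0.249   0.0448] 0.0005
glue_tip [0.6343 0.0759 0.2723] 0.0015
platNL [ 0.5601 -0.1627  0.1093] 0.0059
platNR [ 0.5621 -0.2845  0.0904] 0.003
tray [0.6   0.455 0.022]
tray [0.581 0.288 0.022]
tray [0.41  0.33  0.022]
tray [0.43  0.486 0.022]
[273. 184.]
[281. 216.]
[260. 165.]
[237. 147.]
```

step_arm([
  {"angular": [0, 0, -0.0493], "slide": [-0.05, 0.018, 0], "jaw": 1},
  {"angular": [0, 0, -0.0493], "slide": [-0.05, 0, 0], "jaw": 1},
  {"angular": [0, 0, -0.0493], "slide": [-0.06, 0, 0], "jaw": 1},
], newtons=25)

```text
time_s: 0.48
tool_pos: [0.3707, 0.5657, 0.222]
tool_rot: [-180.0, -0.0, -179.6]
force: [0.6, 0.6, -0.7]
grip_width: 0.0873
grasp_force: 0.0
```

step_arm([
  {"angular": [0, 0, 0], "slide": [-0.02, -0.1, 0], "jaw": 1},
  {"angular": [0, 0, 0], "slide": [-0.02, -0.11, 0], "jaw": 1},
  {"angular": [0, 0, 0], "slide": [-0.02, -0.11, 0], "jaw": 1},
  {"angular": [0, 0, 0], "slide": [-0.02, -0.11, 0], "jaw": 1},
  {"angular": [0, 0, 0], "slide": [-0.02, -0.11, 0], "jaw": 1},
  {"angular": [0, 0, 0], "slide": [-0.02, -0.11, 0], "jaw": 1},
  {"angular": [0, 0, 0], "slide": [-0.02, -0.11, 0], "jaw": 1},
  {"angular": [0, 0, 0], "slide": [-0.02, -0.11, 0], "jaw": 1},
])

```text
time_s: 1.48
tool_pos: [0.4509, 0.1291, 0.2223]
tool_rot: [180.0, -0.0, -179.9]
force: [1.8, 0.5, 0.5]
grip_width: 0.0869
grasp_force: 0.0
```

step_arm([
  {"angular": [0, 0, 0], "slide": [-0.01, -0.1, 0], "jaw": 1},
  {"angular": [0, 0, 0], "slide": [-0.01, -0.11, 0], "jaw": 1},
  {"angular": [0, 0, 0], "slide": [-0.01, -0.11, 0], "jaw": 1},
  {"angular": [0, 0, 0], "slide": [-0.01, -0.11, 0], "jaw": 1},
  {"angular": [0, 0, 0], "slide": [-0.01, -0.11, 0], "jaw": 1},
  {"angular": [0, 0, 0], "slide": [-0.01, -0.11, 0], "jaw": 1},
  {"angular": [0, 0, 0], "slide": [-0.008, -0.104, 0], "jaw": 1},
  {"angular": [0, 0, 0], "slide": [0, 0, 0.05], "jaw": 1},
  {"angular": [0, 0, 0], "slide": [0, 0, 0.08], "jaw": 1},
  {"angular": [0, 0, 0], "slide": [0, 0, 0.08], "jaw": 1},
])

```text
time_s: 2.72
tool_pos: [0.4852, -0.2459, 0.1163]
tool_rot: [180.0, 0.0, -180.0]
force: [0.6, 0.1, -0.8]
grip_width: 0.0869
grasp_force: 0.0
```

step_arm([
  {"angular": [0, 0, 0], "slide": [0, 0, 0], "jaw": 1},
])

```text
time_s: 2.85
tool_pos: [0.4827, -0.2447, 0.1146]
tool_rot: [179.9, -0.4, -180.0]
force: [0.1, -0.4, 1.1]
grip_width: 0.0868
grasp_force: 0.0
```

```bash
python3 - <<'E'
from h import *
a=snap('top','t1')[150:290,330:450]; b=snap('side','s1')[200:340,290:410]
cv2.imwrite('pics/c1.png',cv2.resize(np.hstack([a,b])[:,:,::-1],None,fx=3,fy=3,interpolation=cv2.INTER_CUBIC))
print(env.get_obs()['qpos'].round(0))
E
```

```text
[ -8.  11.  36. 107.  -7.  64. 120.]
```

View pics/c1.png

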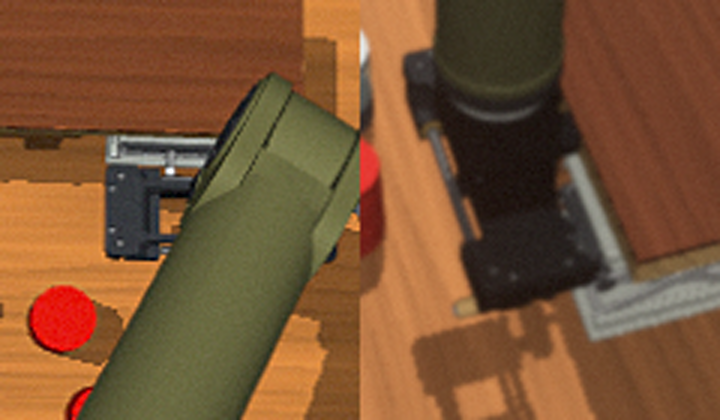

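The gripper straddles the handle, whose outer end shows at about (455,305) in the crop. The red jars are clear of it.

step_arm([
  {"angular": [0, 0, 0], "slide": [0, -0.004, 0.06], "jaw": 1},
  {"angular": [0, 0, 0], "slide": [0, 0, 0.06], "jaw": 1},
  {"angular": [0, 0, 0], "slide": [0, 0, 0.056], "jaw": 1},
  {"angular": [0, 0, 0], "slide": [0, 0, 0], "jaw": 1},
])

```text
time_s: 3.45
tool_pos: [0.4853, -0.2477, 0.0297]
tool_rot: [180.0, -0.1, -179.9]
force: [-0.6, -0.7, 0.0]
grip_width: 0.087
grasp_force: 0.0
```

step_arm([
  {"angular": [0, 0, 0], "slide": [0, 0, 0], "jaw": 0},
  {"angular": [0, 0, 0], "slide": [0, 0, 0], "jaw": 0},
  {"angular": [0, 0, 0], "slide": [0, 0, 0], "jaw": 0},
  {"angular": [0, 0, 0], "slide": [0, 0, 0], "jaw": 0},
  {"angular": [0, 0, 0], "slide": [0, 0, 0], "jaw": 0},
], newtons=12)

```text
time_s: 4.08
tool_pos: [0.4854, -0.2479, 0.0297]
tool_rot: [180.0, 0.0, -180.0]
force: [-0.3, 0.8, 0.9]
grip_width: 0.0452
grasp_force: 0.0
```

```bash
python3 - <<'E'
from h import *
o=env.get_obs()
for k in('time_s','tool_pos','force','wrist_torque','grip_width','grasp_force'):print(k,np.round(o[k],4))
E
```

```text
time_s 4.075
tool_pos [ 0.4854 -0.2479  0.0297]
force [-0.3024  0.8486  0.8626]
wrist_torque [ 0.0583  0.0337 -0.0017]
grip_width 0.0452
grasp_force 0.0
```

step_arm([
  {"angular": [0, 0, 0], "slide": [0, 0, 0.006], "jaw": 0},
  {"angular": [0, 0, 0], "slide": [0, 0, 0], "jaw": 0},
  {"angular": [0, 0, 0], "slide": [0, 0, 0], "jaw": 0},
  {"angular": [0, 0, 0], "slide": [0, 0, 0], "jaw": 0},
  {"angular": [0, 0, 0], "slide": [0, 0, 0], "jaw": 0},
], newtons=12)

```text
time_s: 4.7
tool_pos: [0.4852, -0.248, 0.0265]
tool_rot: [180.0, -0.0, -180.0]
force: [-0.9, -1.0, -0.6]
grip_width: 0.0151
grasp_force: 12.0
```

step_arm([
  {"angular": [0, 0, 0], "slide": [0, 0, 0], "jaw": 0},
  {"angular": [0, 0, 0], "slide": [0, 0, 0], "jaw": 0},
], newtons=25)

```text
time_s: 4.95
tool_pos: [0.4853, -0.248, 0.0265]
tool_rot: [180.0, -0.0, -180.0]
force: [-0.3, -0.4, 0.0]
grip_width: 0.0145
grasp_force: 25.0
```

```bash
cat > crank.py <<'E'
import numpy as np,sys
a0,st,n=map(float,sys.argv[1:4]); y0=float(sys.argv[4]) if len(sys.argv)>4 else 0; z0=float(sys.argv[5]) if len(sys.argv)>5 else 0
a=np.radians(a0+st*np.arange(int(n)+1)); p=np.c_[-.03*np.sin(a),.03*np.cos(a)+.0045*a/2/np.pi]
p[0]+=[y0,z0]
print([[round(d[0]*2,4),round(-d[1]*2,4)] for d in np.diff(p,axis=0)])
E
python3 crank.py 128.5 18 20
```

```text
[[np.float64(0.0138), np.float64(0.0122)], [np.float64(0.0171), np.float64(0.0073)], [np.float64(0.0187), np.float64(0.0017)], [np.float64(0.0184), np.float64(-0.0042)], [np.float64(0.0163), np.float64(-0.0097)], [np.float64(0.0127), np.float64(-0.0143)], [np.float64(0.0078), np.float64(-0.0175)], [np.float64(0.0021), np.float64(-0.0191)], [np.float64(-0.0037), np.float64(-0.0188)], [np.float64(-0.0092), np.float64(-0.0168)], [np.float64(-0.0138), np.float64(-0.0131)], [np.float64(-0.0171), np.float64(-0.0082)], [np.float64(-0.0187), np.float64(-0.0026)], [np.float64(-0.0184), np.float64(0.0033)], [np.float64(-0.0163), np.float64(0.0088)], [np.float64(-0.0127), np.float64(0.0134)], [np.float64(-0.0078), np.float64(0.0166)], [np.float64(-0.0021), np.float64(0.0182)], [np.float64(0.0037), np.float64(0.0179)], [np.float64(0.0092), np.float64(0.0159)]]
```

step_arm([
  {"angular": [0, 0, 0], "slide": [0, 0.0138, 0.0122], "jaw": 0},
  {"angular": [0, 0, 0], "slide": [0, 0.0171, 0.0073], "jaw": 0},
  {"angular": [0, 0, 0], "slide": [0, 0.0187, 0.0017], "jaw": 0},
])

```text
time_s: 5.32
tool_pos: [0.4855, -0.2228, 0.0154]
tool_rot: [-180.0, 0.0, -180.0]
force: [2.0, -3.3, -2.2]
grip_width: 0.0148
grasp_force: 25.0
```

step_arm([
  {"angular": [0, 0, 0], "slide": [0, 0.0184, -0.0042], "jaw": 0},
  {"angular": [0, 0, 0], "slide": [0, 0.0163, -0.0097], "jaw": 0},
  {"angular": [0, 0, 0], "slide": [0, 0.0127, -0.0143], "jaw": 0},
])

```text
time_s: 5.7
tool_pos: [0.4859, -0.1982, 0.0306]
tool_rot: [180.0, 0.0, -179.9]
force: [2.9, -3.8, -2.3]
grip_width: 0.0147
grasp_force: 25.0
```

step_arm([
  {"angular": [0, 0, 0], "slide": [0, 0.0078, -0.0175], "jaw": 0},
  {"angular": [0, 0, 0], "slide": [0, 0.0021, -0.0191], "jaw": 0},
])

```text
time_s: 5.95
tool_pos: [0.486, -0.194, 0.0493]
tool_rot: [180.0, 0.1, -179.9]
force: [4.4, -3.1, -3.4]
grip_width: 0.0154
grasp_force: 25.0
```

step_arm([
  {"angular": [0, 0, 0], "slide": [0, 0, 0], "jaw": 0},
])

```text
time_s: 6.08
tool_pos: [0.4859, -0.1942, 0.0496]
tool_rot: [180.0, 0.1, -179.9]
force: [1.3, -0.2, 2.7]
grip_width: 0.0147
grasp_force: 25.0
```

step_arm([
  {"angular": [0, 0, 0], "slide": [0, -0.0037, -0.0188], "jaw": 0},
  {"angular": [0, 0, 0], "slide": [0, -0.0092, -0.0168], "jaw": 0},
  {"angular": [0, 0, 0], "slide": [0, -0.0138, -0.0131], "jaw": 0},
  {"angular": [0, 0, 0], "slide": [0, -0.0171, -0.0082], "jaw": 0},
  {"angular": [0, 0, 0], "slide": [0, -0.0187, -0.0026], "jaw": 0},
  {"angular": [0, 0, 0], "slide": [0, -0.0184, 0.0033], "jaw": 0},
  {"angular": [0, 0, 0], "slide": [0, -0.0163, 0.0088], "jaw": 0},
  {"angular": [0, 0, 0], "slide": [0, -0.0127, 0.0134], "jaw": 0},
  {"angular": [0, 0, 0], "slide": [0, -0.0078, 0.0166], "jaw": 0},
  {"angular": [0, 0, 0], "slide": [0, -0.0021, 0.0182], "jaw": 0},
])

```text
time_s: 7.32
tool_pos: [0.4853, -0.2545, 0.0474]
tool_rot: [180.0, -0.0, -180.0]
force: [1.6, 5.0, 3.3]
grip_width: 0.0145
grasp_force: 25.0
```

step_arm([
  {"angular": [0, 0, 0], "slide": [0, 0.0037, 0.0179], "jaw": 0},
  {"angular": [0, 0, 0], "slide": [0, 0.0092, 0.0159], "jaw": 0},
  {"angular": [0, 0, 0], "slide": [0, 0.0138, 0.0122], "jaw": 0},
  {"angular": [0, 0, 0], "slide": [0, 0.0171, 0.0073], "jaw": 0},
  {"angular": [0, 0, 0], "slide": [0, 0.0187, 0.0017], "jaw": 0},
  {"angular": [0, 0, 0], "slide": [0, 0.0184, -0.0042], "jaw": 0},
  {"angular": [0, 0, 0], "slide": [0, 0.0163, -0.0097], "jaw": 0},
  {"angular": [0, 0, 0], "slide": [0, 0.0127, -0.0143], "jaw": 0},
  {"angular": [0, 0, 0], "slide": [0, 0.0078, -0.0175], "jaw": 0},
  {"angular": [0, 0, 0], "slide": [0, 0.0021, -0.0191], "jaw": 0},
])

```text
time_s: 8.57
tool_pos: [0.4859, -0.194, 0.0531]
tool_rot: [-180.0, 0.1, -179.9]
force: [5.8, -3.4, -4.9]
grip_width: 0.0149
grasp_force: 25.0
```

```bash
python3 - <<'E'
from h import *
a=snap('top','t2')[170:270,330:450]; b=snap('side','s2')[200:340,290:460]
a=cv2.copyMakeBorder(a,0,40,0,0,cv2.BORDER_CONSTANT)
cv2.imwrite('pics/c2.png',cv2.resize(np.hstack([a,b])[:,:,::-1],None,fx=2.7,fy=2.7,interpolation=cv2.INTER_CUBIC))
o=env.get_obs();print(o['qpos'].round(0),o['tool_pos'].round(4),o['force'].round(1))
E
```

```text
[-12.  13.  34. 113.  -9.  56. 117.] [ 0.4859 -0.1943  0.0537] [ 2.7 -0.6  1.9]
```

View pics/c2.png

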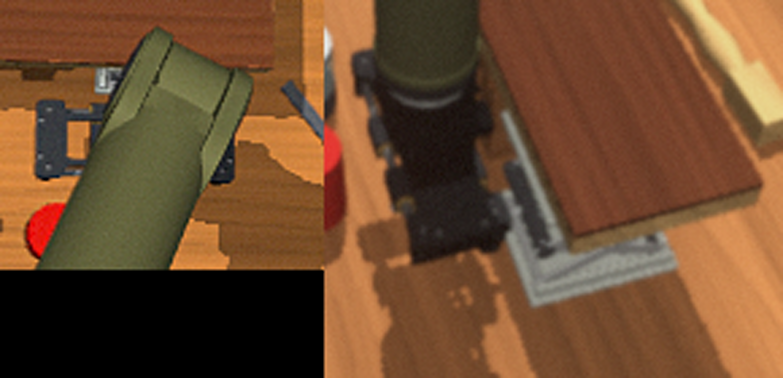

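step_arm([
  {"angular": [0, 0, 0], "slide": [0, -0.0037, -0.0188], "jaw": 0},
  {"angular": [0, 0, 0], "slide": [0, -0.0092, -0.0168], "jaw": 0},
  {"angular": [0, 0, 0], "slide": [0, -0.0138, -0.0131], "jaw": 0},
  {"angular": [0, 0, 0], "slide": [0, -0.0171, -0.0082], "jaw": 0},
  {"angular": [0, 0, 0], "slide": [0, -0.0187, -0.0026], "jaw": 0},
  {"angular": [0, 0, 0], "slide": [0, -0.0184, 0.0033], "jaw": 0},
  {"angular": [0, 0, 0], "slide": [0, -0.0163, 0.0088], "jaw": 0},
  {"angular": [0, 0, 0], "slide": [0, -0.0127, 0.0134], "jaw": 0},
  {"angular": [0, 0, 0], "slide": [0, -0.0078, 0.0166], "jaw": 0},
  {"angular": [0, 0, 0], "slide": [0, -0.0021, 0.0182], "jaw": 0},
])

```text
time_s: 9.93
tool_pos: [0.4853, -0.2544, 0.0519]
tool_rot: [180.0, -0.0, -180.0]
force: [1.3, 5.2, 3.9]
grip_width: 0.0146
grasp_force: 25.0
```

step_arm([
  {"angular": [0, 0, 0], "slide": [0, 0.0037, 0.0179], "jaw": 0},
  {"angular": [0, 0, 0], "slide": [0, 0.0092, 0.0159], "jaw": 0},
  {"angular": [0, 0, 0], "slide": [0, 0.0138, 0.0122], "jaw": 0},
  {"angular": [0, 0, 0], "slide": [0, 0.0171, 0.0073], "jaw": 0},
  {"angular": [0, 0, 0], "slide": [0, 0.0187, 0.0017], "jaw": 0},
  {"angular": [0, 0, 0], "slide": [0, 0.0184, -0.0042], "jaw": 0},
  {"angular": [0, 0, 0], "slide": [0, 0.0163, -0.0097], "jaw": 0},
  {"angular": [0, 0, 0], "slide": [0, 0.0127, -0.0143], "jaw": 0},
  {"angular": [0, 0, 0], "slide": [0, 0.0078, -0.0175], "jaw": 0},
  {"angular": [0, 0, 0], "slide": [0, 0.0021, -0.0191], "jaw": 0},
])

```text
time_s: 11.18
tool_pos: [0.4859, -0.194, 0.057]
tool_rot: [-179.9, 0.1, -179.9]
force: [5.5, -2.2, -3.7]
grip_width: 0.0149
grasp_force: 25.0
```

```bash
cat > track.py <<'E'
from h import *
import sys
cur=snap('side',sys.argv[1]); g=cv2.cvtColor(cur,cv2.COLOR_RGB2GRAY).astype(np.float32)
for ref in ('side0','s1','s2'):
    r=cv2.cvtColor(cv2.imread(f'pics/{ref}.png'),cv2.COLOR_BGR2GRAY).astype(np.float32)
    out=[]
    for (x0,x1,y0,y1) in [(405,455,258,292),(375,420,272,300),(335,365,100,160)]:
        W=np.float32([[1,0,0],[0,1,0]])
        cc,W=cv2.findTransformECC(r[y0:y1,x0:x1],g[y0:y1,x0:x1],W,cv2.MOTION_TRANSLATION,(3,100,1e-5),None,3); out+=[W[0,2].round(2),W[1,2].round(2)]
    print(ref,out)
o=env.get_obs();print(o['time_s'],o['tool_pos'].round(4),o['force'].round(1))
E
python3 track.py s3; python3 -c "
from h import *
for z in (.182,.183): print(proj('side',(.556,-.321,z)),proj('side',(.7015,-.321,z)))"
```

```text
side0 [np.float32(-0.51), np.float32(0.1), np.float32(-0.9), np.float32(-0.15), np.float32(0.82), np.float32(-1.39)]
s1 [np.float32(-0.49), np.float32(0.09), np.float32(-0.85), np.float32(-0.14), np.float32(0.59), np.float32(1.63)]
s2 [np.float32(-0.3), np.float32(0.07), np.float32(-0.43), np.float32(-0.12), np.float32(0.16), np.float32(-0.38)]
11.225 [ 0.4859 -0.1942  0.0581] [ 3.7 -1.9 -2.4]
[382.5787058  286.83408633] [450.84056778 268.05013151]
[382.63054589 286.55542165] [450.94899634 267.76464127]
```

step_arm([
  {"angular": [0, 0, 0], "slide": [0, 0, 0], "jaw": 0.5},
  {"angular": [0, 0, 0], "slide": [0, 0, 0], "jaw": 0.5},
  {"angular": [0, 0, 0], "slide": [0, 0, 0], "jaw": 0.5},
  {"angular": [0, 0, 0], "slide": [0, 0, -0.1], "jaw": 0.3},
  {"angular": [0, 0, 0], "slide": [0, 0, -0.12], "jaw": 0.1},
  {"angular": [0, 0, 0], "slide": [0, 0, -0.12], "jaw": 0},
  {"angular": [0, 0, 0], "slide": [0, 0.11, 0], "jaw": 0},
  {"angular": [0, 0, 0], "slide": [0, 0.11, 0], "jaw": 0},
  {"angular": [0, 0, 0], "slide": [0, 0.11, 0], "jaw": 0},
  {"angular": [0, 0, 0], "slide": [0, 0.1, 0], "jaw": 0},
])

```text
time_s: 12.48
tool_pos: [0.4845, 0.0225, 0.2272]
tool_rot: [180.0, -0.0, -179.9]
force: [0.6, -0.6, -0.2]
grip_width: 0.0006
grasp_force: 0.0
```

step_arm([
  {"angular": [0, 0, 0], "slide": [0, 0.1, 0], "jaw": 0},
  {"angular": [0, 0, 0], "slide": [0, 0.0, 0], "jaw": 0},
  {"angular": [0, 0, 0], "slide": [0, 0, 0], "jaw": 0},
])

```text
time_s: 12.85
tool_pos: [0.4849, 0.0696, 0.227]
tool_rot: [-179.9, -0.0, -180.0]
force: [0.5, -1.1, -0.1]
grip_width: 0.0001
grasp_force: 0.0
```

```bash
python3 track.py s4; python3 - <<'E'
from h import *
a=snap('top','t4')[180:260,350:450]; b=cv2.imread('pics/s4.png')[210:320,310:460]
o=cv2.imread('pics/side0.png')[210:320,310:460]
r=lambda q,f:cv2.resize(q,None,fx=f,fy=f,interpolation=cv2.INTER_CUBIC)
cv2.imwrite('pics/c4.png',r(b,5));cv2.imwrite('pics/c4t.png',r(a[:,:,::-1],6))
E
```

```text
side0 [np.float32(-0.49), np.float32(0.05), np.float32(-0.89), np.float32(-0.14), np.float32(-0.01), np.float32(0.02)]Traceback (most recent call last):
  File "track.py", line 9, in <module>
    cc,W=cv2.findTransformECC(r[y0:y1,x0:x1],g[y0:y1,x0:x1],W,cv2.MOTION_TRANSLATION,(3,100,1e-5),None,3); out+=[W[0,2].round(2),W[1,2].round(2)]
         ~~~~~~~~~~~~~~~~~~~~^^^^^^^^^^^^^^^^^^^^^^^^^^^^^^^^^^^^^^^^^^^^^^^^^^^^^^^^^^^^^^^^^^^^^^^^^^^^
cv2.error: OpenCV(4.12.0) /io/opencv/modules/video/src/ecc.cpp:589: error: (-7:Iterations do not converge) The algorithm stopped before its convergence. The correlation is going to be minimized. Images may be uncorrelated or non-overlapped in function 'findTransformECC'
```

View pics/c4.png

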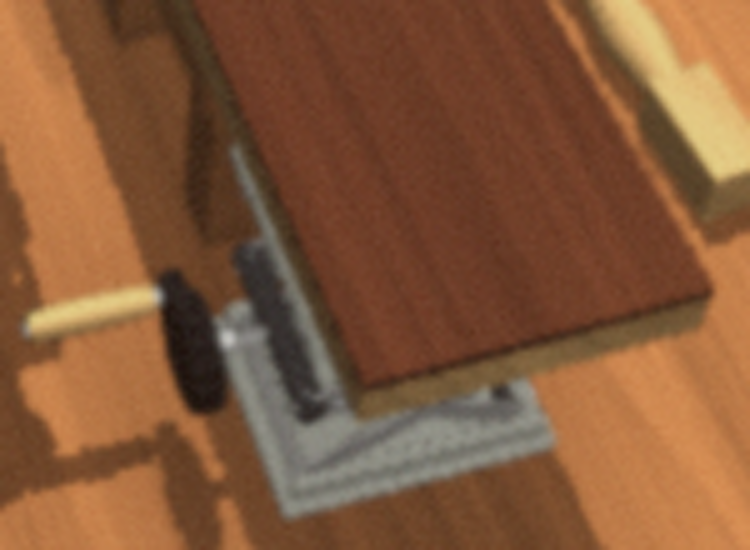

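View pics/c4t.png

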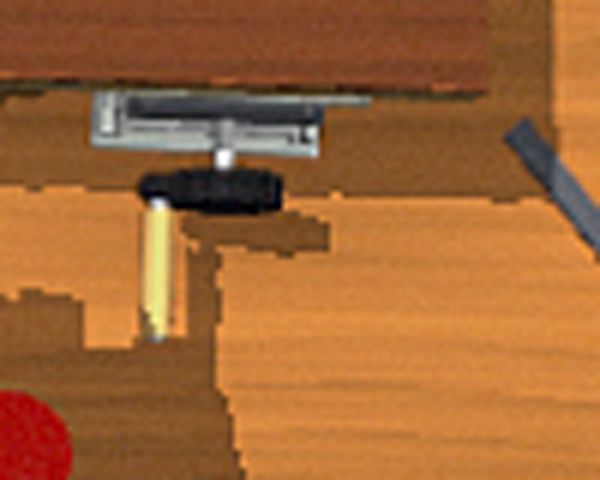

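```bash
python3 - <<'E'
from h import *
T=lambda x,y:(350+x/6,180+y/6)
S=lambda x,y:(310+x/5,210+y/5)
for k,a,b in [('hin',(157,203),(158,296)),('hout',(157,337),(27,328)),('shaft',(224,158),(232,335))]:
    p,e=tri(T(*a),S(*b)); print(k,p.round(4),round(e,4))
print('base NR',onz('side',S(290,515),0),'NL top', onz('top',T(92,150),.0),onz('top',T(318,157),.0))
inv=lambda n,p:((p-[350,180])*6 if n=='top' else (p-[310,210])*5).round(0)
for z in (.1448,.1538):
  for y in (-.169,-.279): print(z,y,[ [n,inv(n,proj(n,(.565,y,zz)))] for n in('side','top') for zz in (z,z-.008)])
print([inv('side',proj('side',(.556,y,.152))) for y in (-.321,-.279,-.169)])
E
```

```text
hin [ 0.5177 -0.1939  0.0769] 0.0008
hout [ 0.4563 -0.1944  0.0782] 0.001
shaft [ 0.5406 -0.2245  0.0794] 0.0039
base NR [ 0.55686212 -0.27692747  0.        ] NL top [ 0.55264718 -0.17099751  0.        ] [ 0.55214991 -0.28105757  0.        ]
0.1448 -0.169 [['side', array([246., 137.])], ['side', array([245., 149.])], ['top', array([120.,  74.])], ['top', array([118.,  77.])]]
0.1448 -0.279 [['side', array([337., 342.])], ['side', array([335., 353.])], ['top', array([370.,  80.])], ['top', array([366.,  83.])]]
0.1538 -0.169 [['side', array([248., 125.])], ['side', array([246., 136.])], ['top', array([122.,  70.])], ['top', array([120.,  73.])]]
0.1538 -0.279 [['side', array([339., 330.])], ['side', array([337., 341.])], ['top', array([374.,  77.])], ['top', array([370.,  80.])]]
[array([355., 425.]), array([317., 338.]), array([228., 132.])]
```

step_arm([
  {"angular": [0, 0, 0], "slide": [-0.08, -0.08, 0], "jaw": 0},
  {"angular": [0, 0, 0], "slide": [-0.09, -0.09, 0], "jaw": 0},
  {"angular": [0, 0, 0], "slide": [-0.08, -0.09, 0], "jaw": 0},
  {"angular": [0, 0, 0], "slide": [0, 0, 0.04], "jaw": 0},
  {"angular": [0, 0, 0], "slide": [0, 0, 0.036], "jaw": 0},
  {"angular": [0, 0, 0], "slide": [0, 0, 0], "jaw": 0},
  {"angular": [0, 0, 0], "slide": [0, 0, 0], "jaw": 0},
])

```text
time_s: 13.82
tool_pos: [0.6094, -0.058, 0.19]
tool_rot: [180.0, 0.1, -179.9]
force: [-0.4, 0.1, 0.2]
grip_width: 0.0006
grasp_force: 0.0
```

step_arm([
  {"angular": [0, 0, 0], "slide": [0, 0, 0.002], "jaw": 0},
  {"angular": [0, 0, 0], "slide": [0, 0, 0], "jaw": 0},
])

```text
time_s: 14.08
tool_pos: [0.6096, -0.0582, 0.1891]
tool_rot: [180.0, 0.1, -179.9]
force: [-0.4, 0.2, 0.1]
grip_width: 0.0003
grasp_force: 0.0
```

step_arm([
  {"angular": [0, 0, 0], "slide": [0, 0, 0.002], "jaw": 0},
  {"angular": [0, 0, 0], "slide": [0, 0, 0], "jaw": 0},
])

```text
time_s: 14.32
tool_pos: [0.6094, -0.0585, 0.1874]
tool_rot: [180.0, 0.0, -179.9]
force: [0.3, 0.4, 0.7]
grip_width: 0.0003
grasp_force: 0.0
```

step_arm([
  {"angular": [0, 0, 0], "slide": [0, 0, 0.002], "jaw": 0},
  {"angular": [0, 0, 0], "slide": [0, 0, 0], "jaw": 0},
])

```text
time_s: 14.58
tool_pos: [0.6093, -0.0585, 0.1862]
tool_rot: [180.0, -0.0, -180.0]
force: [-0.2, 0.2, -0.1]
grip_width: 0.0002
grasp_force: 0.0
```

step_arm([
  {"angular": [0, 0, 0], "slide": [0, 0, 0.002], "jaw": 0},
  {"angular": [0, 0, 0], "slide": [0, 0, 0], "jaw": 0},
])

```text
time_s: 14.82
tool_pos: [0.6093, -0.0585, 0.1853]
tool_rot: [180.0, -0.0, -180.0]
force: [-0.3, 0.0, 0.1]
grip_width: 0.0004
grasp_force: 0.0
```

step_arm([
  {"angular": [0, 0, 0], "slide": [0, 0, 0.002], "jaw": 0},
  {"angular": [0, 0, 0], "slide": [0, 0, 0], "jaw": 0},
])

```text
time_s: 15.08
tool_pos: [0.6093, -0.0585, 0.1843]
tool_rot: [180.0, -0.0, -179.9]
force: [0.5, -0.4, 0.3]
grip_width: 0.0004
grasp_force: 0.0
```

step_arm([
  {"angular": [0, 0, 0], "slide": [0, 0, 0.002], "jaw": 0},
  {"angular": [0, 0, 0], "slide": [0, 0, 0], "jaw": 0},
])

```text
time_s: 15.32
tool_pos: [0.6095, -0.0585, 0.1838]
tool_rot: [180.0, 0.0, -180.0]
force: [-1.1, -0.6, 2.8]
grip_width: 0.0005
grasp_force: 1.6
```

step_arm([
  {"angular": [0, 0, 0], "slide": [0, 0, 0.002], "jaw": 0},
  {"angular": [0, 0, 0], "slide": [0, 0, 0], "jaw": 0},
])

```text
time_s: 15.58
tool_pos: [0.6095, -0.0585, 0.1838]
tool_rot: [180.0, 0.0, -180.0]
force: [-3.1, 0.3, 7.6]
grip_width: 0.0005
grasp_force: 3.9
```

step_arm([
  {"angular": [0, 0, 0], "slide": [0, 0, 0.002], "jaw": 0},
  {"angular": [0, 0, 0], "slide": [0, 0, 0], "jaw": 0},
])

```text
time_s: 15.82
tool_pos: [0.6095, -0.0585, 0.1838]
tool_rot: [179.9, 0.1, -180.0]
force: [-4.8, 0.5, 13.0]
grip_width: 0.0007
grasp_force: 6.1
```

step_arm([
  {"angular": [0, 0, 0], "slide": [0, 0, 0.002], "jaw": 0},
  {"angular": [0, 0, 0], "slide": [0, 0, 0], "jaw": 0},
])

```text
time_s: 16.08
tool_pos: [0.6095, -0.0585, 0.1838]
tool_rot: [179.9, 0.1, -180.0]
force: [-6.0, 0.2, 16.3]
grip_width: 0.0007
grasp_force: 8.2
```

step_arm([
  {"angular": [0, 0, 0], "slide": [0, 0, -0.09], "jaw": 0},
  {"angular": [0, 0, 0], "slide": [0.08, -0.09, 0], "jaw": 0},
  {"angular": [0, 0, 0], "slide": [0.08, -0.09, 0], "jaw": 0},
  {"angular": [0, 0, 0], "slide": [0.089, -0.091, 0], "jaw": 0},
  {"angular": [0, 0, 0], "slide": [0, 0, 0.09], "jaw": 0},
  {"angular": [0, 0, 0], "slide": [0, 0, 0.1], "jaw": 0},
  {"angular": [0, 0, 0], "slide": [0, 0, 0.078], "jaw": 0},
  {"angular": [0, 0, 0], "slide": [0, 0, 0], "jaw": 0},
  {"angular": [0, 0, 0], "slide": [0, 0, 0], "jaw": 0},
])

```text
time_s: 17.2
tool_pos: [0.4868, -0.1937, 0.0928]
tool_rot: [-180.0, 0.1, -179.9]
force: [1.1, -0.5, -0.2]
grip_width: 0.0003
grasp_force: 0.0
```

step_arm([
  {"angular": [0, 0, 0], "slide": [0, 0, 0.002], "jaw": 0},
  {"angular": [0, 0, 0], "slide": [0, 0, 0], "jaw": 0},
])

```text
time_s: 17.45
tool_pos: [0.4867, -0.1935, 0.0916]
tool_rot: [-180.0, 0.1, -179.9]
force: [-0.2, -0.0, 0.5]
grip_width: 0.0004
grasp_force: 0.0
```

step_arm([
  {"angular": [0, 0, 0], "slide": [0, 0, 0.002], "jaw": 0},
  {"angular": [0, 0, 0], "slide": [0, 0, 0], "jaw": 0},
])

```text
time_s: 17.7
tool_pos: [0.4858, -0.1933, 0.0895]
tool_rot: [180.0, 0.0, -179.9]
force: [-0.2, -0.6, -0.1]
grip_width: 0.0004
grasp_force: 0.0
```

step_arm([
  {"angular": [0, 0, 0], "slide": [0, 0, 0.002], "jaw": 0},
  {"angular": [0, 0, 0], "slide": [0, 0, 0], "jaw": 0},
])

```text
time_s: 17.95
tool_pos: [0.4857, -0.1933, 0.0882]
tool_rot: [180.0, -0.0, -180.0]
force: [-0.8, -0.2, -0.1]
grip_width: 0.0003
grasp_force: 0.0
```

step_arm([
  {"angular": [0, 0, 0], "slide": [0, 0, 0.002], "jaw": 0},
  {"angular": [0, 0, 0], "slide": [0, 0, 0], "jaw": 0},
])

```text
time_s: 18.2
tool_pos: [0.4857, -0.1933, 0.0872]
tool_rot: [180.0, -0.0, -180.0]
force: [0.4, -0.2, 0.5]
grip_width: 0.0002
grasp_force: 0.0
```

step_arm([
  {"angular": [0, 0, 0], "slide": [0, 0, 0.002], "jaw": 0},
  {"angular": [0, 0, 0], "slide": [0, 0, 0], "jaw": 0},
])

```text
time_s: 18.45
tool_pos: [0.4857, -0.1933, 0.0863]
tool_rot: [180.0, -0.0, -180.0]
force: [-0.1, 0.4, 0.3]
grip_width: 0.0005
grasp_force: 0.0
```

step_arm([
  {"angular": [0, 0, 0], "slide": [0, 0, 0.002], "jaw": 0},
  {"angular": [0, 0, 0], "slide": [0, 0, 0], "jaw": 0},
])

```text
time_s: 18.7
tool_pos: [0.4858, -0.1933, 0.0853]
tool_rot: [180.0, -0.0, -180.0]
force: [-0.4, -0.2, 0.6]
grip_width: 0.0005
grasp_force: 0.0
```

step_arm([
  {"angular": [0, 0, 0], "slide": [0, 0, 0.002], "jaw": 0},
  {"angular": [0, 0, 0], "slide": [0, 0, 0], "jaw": 0},
])

```text
time_s: 18.95
tool_pos: [0.4858, -0.1934, 0.0843]
tool_rot: [-180.0, 0.0, -180.0]
force: [0.2, 0.6, 0.3]
grip_width: 0.0003
grasp_force: 0.0
```

step_arm([
  {"angular": [0, 0, 0], "slide": [0, 0, 0.002], "jaw": 0},
  {"angular": [0, 0, 0], "slide": [0, 0, 0], "jaw": 0},
])

```text
time_s: 19.2
tool_pos: [0.4858, -0.1934, 0.0835]
tool_rot: [180.0, 0.0, -180.0]
force: [-0.9, 0.5, 1.6]
grip_width: 0.0006
grasp_force: 0.9
```

step_arm([
  {"angular": [0, 0, 0], "slide": [0, 0, 0.002], "jaw": 0},
  {"angular": [0, 0, 0], "slide": [0, 0, 0], "jaw": 0},
])

```text
time_s: 19.45
tool_pos: [0.4859, -0.1933, 0.0824]
tool_rot: [180.0, 0.0, -179.9]
force: [-0.6, -0.0, 2.7]
grip_width: 0.0007
grasp_force: 1.0
```

step_arm([
  {"angular": [0, 0, 0], "slide": [0, 0, -0.1], "jaw": 0},
  {"angular": [0, 0, 0], "slide": [0, 0, -0.1], "jaw": 0},
  {"angular": [0, 0, 0], "slide": [0, 0, -0.08], "jaw": 0},
  {"angular": [0, 0, 0], "slide": [-0.08, -0.06, 0], "jaw": 0},
  {"angular": [0, 0, 0], "slide": [-0.08, -0.06, 0], "jaw": 0},
  {"angular": [0, 0, 0], "slide": [-0.088, -0.074, 0], "jaw": 0},
  {"angular": [0, 0, 0], "slide": [0, 0, 0.04], "jaw": 0},
  {"angular": [0, 0, 0], "slide": [0, 0, 0.03], "jaw": 0},
  {"angular": [0, 0, 0], "slide": [0, 0, 0], "jaw": 0},
  {"angular": [0, 0, 0], "slide": [0, 0, 0], "jaw": 0},
])

```text
time_s: 20.7
tool_pos: [0.6097, -0.2894, 0.1885]
tool_rot: [179.9, 0.1, -179.9]
force: [0.3, 0.7, 0.4]
grip_width: 0.0002
grasp_force: 0.0
```

step_arm([
  {"angular": [0, 0, 0], "slide": [0, 0, 0], "jaw": 0},
])

```text
time_s: 20.82
tool_pos: [0.6101, -0.2898, 0.1887]
tool_rot: [180.0, 0.1, -179.9]
force: [-0.1, 0.3, -0.0]
grip_width: 0.0007
grasp_force: 0.0
```

step_arm([
  {"angular": [0, 0, 0], "slide": [0, 0, 0.003], "jaw": 0},
  {"angular": [0, 0, 0], "slide": [0, 0, 0.003], "jaw": 0},
  {"angular": [0, 0, 0], "slide": [0, 0, 0], "jaw": 0},
])

```text
time_s: 21.2
tool_pos: [0.6098, -0.2901, 0.1842]
tool_rot: [180.0, -0.0, -179.9]
force: [-0.3, -0.2, -0.5]
grip_width: 0.0006
grasp_force: 0.0
```

step_arm([
  {"angular": [0, 0, 0], "slide": [0, 0, 0.0015], "jaw": 0},
  {"angular": [0, 0, 0], "slide": [0, 0, 0], "jaw": 0},
])

```text
time_s: 21.45
tool_pos: [0.6099, -0.2903, 0.1839]
tool_rot: [180.0, 0.0, -180.0]
force: [-1.1, 1.5, 2.1]
grip_width: 0.0002
grasp_force: 1.0
```

step_arm([
  {"angular": [0, 0, 0], "slide": [0, 0, 0.0015], "jaw": 0},
  {"angular": [0, 0, 0], "slide": [0, 0, 0], "jaw": 0},
])

```text
time_s: 21.7
tool_pos: [0.6099, -0.2902, 0.1837]
tool_rot: [180.0, 0.0, -179.9]
force: [-2.1, 1.2, 5.3]
grip_width: 0.0002
grasp_force: 2.7
```

step_arm([
  {"angular": [0, 0, 0], "slide": [0, 0, 0.0015], "jaw": 0},
  {"angular": [0, 0, 0], "slide": [0, 0, 0], "jaw": 0},
])

```text
time_s: 21.95
tool_pos: [0.6099, -0.2904, 0.183]
tool_rot: [-180.0, 0.0, -180.0]
force: [-0.8, -0.0, 5.3]
grip_width: 0.0002
grasp_force: 2.9
```

step_arm([
  {"angular": [0, 0, 0], "slide": [0, 0, 0.0015], "jaw": 0},
  {"angular": [0, 0, 0], "slide": [0, 0, 0], "jaw": 0},
])

```text
time_s: 22.2
tool_pos: [0.61, -0.2906, 0.1824]
tool_rot: [-180.0, 0.1, -180.0]
force: [-1.2, 1.0, 5.4]
grip_width: 0.0003
grasp_force: 2.9
```

step_arm([
  {"angular": [0, 0, 0], "slide": [0, 0, -0.09], "jaw": 0.5},
  {"angular": [0, 0, 0], "slide": [0.09, 0.06, 0], "jaw": 0.5},
  {"angular": [0, 0, 0], "slide": [0.08, 0.06, 0], "jaw": 0.5},
  {"angular": [0, 0, 0], "slide": [0.079, 0.073, 0], "jaw": 0.5},
  {"angular": [0, 0, 0], "slide": [0, 0, 0.1], "jaw": 0.5},
  {"angular": [0, 0, 0], "slide": [0, 0, 0.1], "jaw": 0.5},
  {"angular": [0, 0, 0], "slide": [0, 0, 0.1], "jaw": 0.5},
  {"angular": [0, 0, 0], "slide": [0, 0, 0.038], "jaw": 0.5},
  {"angular": [0, 0, 0], "slide": [0, 0, 0], "jaw": 0.5},
])

```text
time_s: 23.32
tool_pos: [0.4838, -0.1936, 0.0557]
tool_rot: [180.0, -0.2, -180.0]
force: [0.2, -0.5, -0.3]
grip_width: 0.0434
grasp_force: 0.0
```

step_arm([
  {"angular": [0, 0, 0], "slide": [0, 0, 0], "jaw": 0.5},
])

```text
time_s: 23.45
tool_pos: [0.4861, -0.1942, 0.0583]
tool_rot: [-180.0, 0.1, -180.0]
force: [0.4, 0.5, 0.9]
grip_width: 0.0433
grasp_force: 0.0
```

```bash
sed -i 's/print(\[\[round(d\[0\]\*2,4),round(-d\[1\]\*2,4)\]/print([(round(float(d[0])*2,4),round(float(-d[1])*2,4))/' crank.py; python3 crank.py 270.5 18.3 18
```

```text
[(-0.0032, -0.0193), (-0.0089, -0.0173), (-0.0138, -0.0137), (-0.0172, -0.0087), (-0.0189, -0.0028), (-0.0187, 0.0032), (-0.0166, 0.0089), (-0.0128, 0.0137), (-0.0077, 0.017), (-0.0019, 0.0185), (0.0042, 0.0182), (0.0098, 0.0159), (0.0145, 0.012), (0.0176, 0.0068), (0.019, 0.0009), (0.0185, -0.0051), (0.0161, -0.0107), (0.0121, -0.0152)]
```

step_arm([
  {"angular": [0, 0, 0], "slide": [0, 0, 0.005], "jaw": 0},
  {"angular": [0, 0, 0], "slide": [0, 0, 0], "jaw": 0},
  {"angular": [0, 0, 0], "slide": [0, 0, 0], "jaw": 0},
  {"angular": [0, 0, 0], "slide": [0, 0, 0], "jaw": 0},
  {"angular": [0, 0, 0], "slide": [0, 0, 0], "jaw": 0},
  {"angular": [0, 0, 0], "slide": [0, 0, 0], "jaw": 0},
])

```text
time_s: 24.2
tool_pos: [0.4855, -0.194, 0.055]
tool_rot: [-180.0, 0.0, -180.0]
force: [-0.1, 0.0, 1.6]
grip_width: 0.015
grasp_force: 25.0
```

step_arm([
  {"angular": [0, 0, 0], "slide": [0, -0.0032, -0.0193], "jaw": 0},
  {"angular": [0, 0, 0], "slide": [0, -0.0089, -0.0173], "jaw": 0},
  {"angular": [0, 0, 0], "slide": [0, -0.0138, -0.0137], "jaw": 0},
  {"angular": [0, 0, 0], "slide": [0, -0.0172, -0.0087], "jaw": 0},
  {"angular": [0, 0, 0], "slide": [0, -0.0189, -0.0028], "jaw": 0},
  {"angular": [0, 0, 0], "slide": [0, -0.0187, 0.0032], "jaw": 0},
  {"angular": [0, 0, 0], "slide": [0, -0.0166, 0.0089], "jaw": 0},
  {"angular": [0, 0, 0], "slide": [0, -0.0128, 0.0137], "jaw": 0},
  {"angular": [0, 0, 0], "slide": [0, -0.0077, 0.017], "jaw": 0},
])

```text
time_s: 25.32
tool_pos: [0.4848, -0.2534, 0.0639]
tool_rot: [180.0, -0.0, -180.0]
force: [-1.4, 4.0, 2.6]
grip_width: 0.0146
grasp_force: 25.0
```

step_arm([
  {"angular": [0, 0, 0], "slide": [0, -0.0019, 0.0185], "jaw": 0},
  {"angular": [0, 0, 0], "slide": [0, 0.0042, 0.0182], "jaw": 0},
  {"angular": [0, 0, 0], "slide": [0, 0.0098, 0.0159], "jaw": 0},
  {"angular": [0, 0, 0], "slide": [0, 0.0145, 0.012], "jaw": 0},
  {"angular": [0, 0, 0], "slide": [0, 0.0176, 0.0068], "jaw": 0},
  {"angular": [0, 0, 0], "slide": [0, 0.019, 0.0009], "jaw": 0},
  {"angular": [0, 0, 0], "slide": [0, 0.0185, -0.0051], "jaw": 0},
])

```text
time_s: 26.2
tool_pos: [0.4853, -0.2113, 0.0305]
tool_rot: [-180.0, 0.0, -180.0]
force: [-1.0, -3.8, -0.1]
grip_width: 0.0148
grasp_force: 25.0
```

step_arm([
  {"angular": [0, 0, 0], "slide": [0, 0, 0], "jaw": 0},
])

```text
time_s: 26.32
tool_pos: [0.4854, -0.2103, 0.031]
tool_rot: [179.9, -0.0, -179.9]
force: [-3.0, 0.1, 1.0]
grip_width: 0.0149
grasp_force: 25.0
```

```bash
python3 crank.py 206 19 2
```

```text
[(0.0161, -0.012), (0.0115, -0.0166)]
```

step_arm([
  {"angular": [0, 0, 0], "slide": [0, 0.0161, -0.012], "jaw": 0},
  {"angular": [0, 0, 0], "slide": [0, 0.0115, -0.0166], "jaw": 0},
  {"angular": [0, 0, 0], "slide": [0, 0, 0], "jaw": 0},
])

```text
time_s: 26.7
tool_pos: [0.4855, -0.1967, 0.0458]
tool_rot: [179.9, 0.0, -179.9]
force: [-2.1, 2.6, 2.0]
grip_width: 0.0149
grasp_force: 25.0
```

step_arm([
  {"angular": [0, 0, 0], "slide": [0, 0, 0], "jaw": 0.4},
  {"angular": [0, 0, 0], "slide": [0, 0, 0], "jaw": 0.4},
  {"angular": [0, 0, 0], "slide": [0, 0, -0.12], "jaw": 0.4},
  {"angular": [0, 0, 0], "slide": [0, 0, -0.12], "jaw": 0},
  {"angular": [0, 0, 0], "slide": [0, 0, -0.12], "jaw": 0},
  {"angular": [0, 0, 0], "slide": [-0.08, -0.06, 0], "jaw": 0},
  {"angular": [0, 0, 0], "slide": [-0.08, -0.06, 0], "jaw": 0},
  {"angular": [0, 0, 0], "slide": [-0.09, -0.066, 0], "jaw": 0},
  {"angular": [0, 0, 0], "slide": [0, 0, 0.04], "jaw": 0},
  {"angular": [0, 0, 0], "slide": [0, 0, 0.03], "jaw": 0},
])

```text
time_s: 27.95
tool_pos: [0.6097, -0.291, 0.1881]
tool_rot: [180.0, -0.1, -180.0]
force: [-0.6, 0.1, 1.1]
grip_width: 0.0007
grasp_force: 0.0
```

step_arm([
  {"angular": [0, 0, 0], "slide": [0, 0, 0], "jaw": 0},
  {"angular": [0, 0, 0], "slide": [0, 0, 0], "jaw": 0},
  {"angular": [0, 0, 0], "slide": [0, 0, 0], "jaw": 0},
])

```text
time_s: 28.32
tool_pos: [0.6107, -0.2907, 0.1916]
tool_rot: [180.0, 0.1, -179.9]
force: [1.2, 0.2, -0.4]
grip_width: 0.0005
grasp_force: 0.0
```

step_arm([
  {"angular": [0, 0, 0], "slide": [0, 0, 0.006], "jaw": 0},
  {"angular": [0, 0, 0], "slide": [0, 0, 0.006], "jaw": 0},
  {"angular": [0, 0, 0], "slide": [0, 0, 0], "jaw": 0},
])

```text
time_s: 28.7
tool_pos: [0.6104, -0.2909, 0.184]
tool_rot: [180.0, 0.0, -180.0]
force: [-0.3, -0.4, -0.1]
grip_width: 0.0005
grasp_force: 0.0
```

step_arm([
  {"angular": [0, 0, 0], "slide": [0, 0, 0.0015], "jaw": 0},
  {"angular": [0, 0, 0], "slide": [0, 0, 0], "jaw": 0},
])

```text
time_s: 28.95
tool_pos: [0.6104, -0.2909, 0.1839]
tool_rot: [180.0, 0.0, -179.9]
force: [-1.2, 1.1, 4.5]
grip_width: 0.0004
grasp_force: 2.2
```

step_arm([
  {"angular": [0, 0, 0], "slide": [0, 0, 0.0015], "jaw": 0},
  {"angular": [0, 0, 0], "slide": [0, 0, 0], "jaw": 0},
])

```text
time_s: 29.2
tool_pos: [0.6104, -0.291, 0.1835]
tool_rot: [180.0, 0.0, -180.0]
force: [-1.3, 1.1, 6.6]
grip_width: 0.0004
grasp_force: 3.3
```

step_arm([
  {"angular": [0, 0, 0], "slide": [0, 0, 0.0015], "jaw": 0},
  {"angular": [0, 0, 0], "slide": [0, 0, 0], "jaw": 0},
])

```text
time_s: 29.45
tool_pos: [0.6104, -0.291, 0.1834]
tool_rot: [180.0, 0.1, -179.9]
force: [-2.4, 1.1, 10.1]
grip_width: 0.0001
grasp_force: 4.7
```

step_arm([
  {"angular": [0, 0, 0], "slide": [0, 0, 0.0015], "jaw": 0},
  {"angular": [0, 0, 0], "slide": [0, 0, 0], "jaw": 0},
])

```text
time_s: 29.7
tool_pos: [0.6105, -0.2911, 0.1834]
tool_rot: [180.0, 0.1, -180.0]
force: [-3.0, 2.7, 11.0]
grip_width: 0.0008
grasp_force: 6.0
```

step_arm([
  {"angular": [0, 0, 0], "slide": [0, 0, 0.0015], "jaw": 0},
  {"angular": [0, 0, 0], "slide": [0, 0, 0], "jaw": 0},
])

```text
time_s: 29.95
tool_pos: [0.6105, -0.2911, 0.1832]
tool_rot: [180.0, 0.1, -180.0]
force: [-4.3, 3.4, 14.4]
grip_width: 0.0005
grasp_force: 7.3
```

```bash
python3 crank.py 244 11 2
```

```text
[(0.004, -0.011), (0.0019, -0.0116)]
```

step_arm([
  {"angular": [0, 0, 0], "slide": [0, 0, -0.09], "jaw": 0.5},
  {"angular": [0, 0, 0], "slide": [0.09, 0.06, 0], "jaw": 0.5},
  {"angular": [0, 0, 0], "slide": [0.08, 0.06, 0], "jaw": 0.5},
  {"angular": [0, 0, 0], "slide": [0.079, 0.068, 0], "jaw": 0.5},
  {"angular": [0, 0, 0], "slide": [0, 0, 0.1], "jaw": 0.5},
  {"angular": [0, 0, 0], "slide": [0, 0, 0.1], "jaw": 0.5},
  {"angular": [0, 0, 0], "slide": [0, 0, 0.1], "jaw": 0.5},
  {"angular": [0, 0, 0], "slide": [0, 0, 0.055], "jaw": 0.5},
  {"angular": [0, 0, 0], "slide": [0, 0, 0], "jaw": 0.5},
  {"angular": [0, 0, 0], "slide": [0, 0, 0], "jaw": 0.5},
])

```text
time_s: 31.2
tool_pos: [0.4866, -0.1976, 0.0488]
tool_rot: [-180.0, 0.1, -180.0]
force: [0.2, 0.6, -0.0]
grip_width: 0.0438
grasp_force: 0.0
```

step_arm([
  {"angular": [0, 0, 0], "slide": [0, 0.001, 0.006], "jaw": 0},
  {"angular": [0, 0, 0], "slide": [0, 0, 0], "jaw": 0},
  {"angular": [0, 0, 0], "slide": [0, 0, 0], "jaw": 0},
  {"angular": [0, 0, 0], "slide": [0, 0, 0], "jaw": 0},
  {"angular": [0, 0, 0], "slide": [0, 0, 0], "jaw": 0},
  {"angular": [0, 0, 0], "slide": [0, 0, 0], "jaw": 0},
])

```text
time_s: 31.95
tool_pos: [0.486, -0.1967, 0.045]
tool_rot: [-180.0, 0.0, -180.0]
force: [0.4, -1.2, 2.0]
grip_width: 0.0148
grasp_force: 24.8
```

step_arm([
  {"angular": [0, 0, 0], "slide": [0, 0.004, -0.011], "jaw": 0},
  {"angular": [0, 0, 0], "slide": [0, 0.0019, -0.0116], "jaw": 0},
  {"angular": [0, 0, 0], "slide": [0, 0, 0], "jaw": 0},
  {"angular": [0, 0, 0], "slide": [0, 0, 0], "jaw": 0},
])

```text
time_s: 32.45
tool_pos: [0.4861, -0.1939, 0.0566]
tool_rot: [-180.0, 0.0, -180.0]
force: [0.0, -2.3, 1.4]
grip_width: 0.0147
grasp_force: 24.9
```

step_arm([
  {"angular": [0, 0, 0], "slide": [0, 0, 0], "jaw": 0.4},
  {"angular": [0, 0, 0], "slide": [0, 0, 0], "jaw": 0.4},
  {"angular": [0, 0, 0], "slide": [0, 0, -0.12], "jaw": 0.4},
  {"angular": [0, 0, 0], "slide": [0, 0, -0.12], "jaw": 0},
  {"angular": [0, 0, 0], "slide": [0, 0, -0.1], "jaw": 0},
  {"angular": [0, 0, 0], "slide": [-0.08, -0.06, 0], "jaw": 0},
  {"angular": [0, 0, 0], "slide": [-0.08, -0.06, 0], "jaw": 0},
  {"angular": [0, 0, 0], "slide": [-0.09, -0.068, 0], "jaw": 0},
  {"angular": [0, 0, 0], "slide": [0, 0, 0.04], "jaw": 0},
  {"angular": [0, 0, 0], "slide": [0, 0, 0.02], "jaw": 0},
])

```text
time_s: 33.7
tool_pos: [0.6095, -0.2868, 0.1935]
tool_rot: [179.9, -0.2, -180.0]
force: [-1.7, -0.3, 0.5]
grip_width: 0.0006
grasp_force: 0.0
```

step_arm([
  {"angular": [0, 0, 0], "slide": [0, 0, 0], "jaw": 0},
  {"angular": [0, 0, 0], "slide": [0, 0, 0], "jaw": 0},
  {"angular": [0, 0, 0], "slide": [0, 0, 0], "jaw": 0},
])

```text
time_s: 34.08
tool_pos: [0.6111, -0.2871, 0.1976]
tool_rot: [180.0, 0.1, -179.9]
force: [-0.9, 1.4, 0.8]
grip_width: 0.0005
grasp_force: 0.0
```

step_arm([
  {"angular": [0, 0, 0], "slide": [0, -0.006, 0.012], "jaw": 0},
  {"angular": [0, 0, 0], "slide": [0, 0, 0.009], "jaw": 0},
  {"angular": [0, 0, 0], "slide": [0, 0, 0], "jaw": 0},
])

```text
time_s: 34.45
tool_pos: [0.6105, -0.2904, 0.1849]
tool_rot: [180.0, -0.1, -180.0]
force: [-0.6, -1.3, -0.1]
grip_width: 0.0005
grasp_force: 0.0
```

step_arm([
  {"angular": [0, 0, 0], "slide": [0, 0, 0.002], "jaw": 0},
  {"angular": [0, 0, 0], "slide": [0, 0, 0], "jaw": 0},
])

```text
time_s: 34.7
tool_pos: [0.6109, -0.2905, 0.1846]
tool_rot: [180.0, 0.0, -179.9]
force: [-0.2, 0.2, 0.8]
grip_width: 0.0006
grasp_force: 0.0
```

step_arm([
  {"angular": [0, 0, 0], "slide": [0, 0, 0.002], "jaw": 0},
  {"angular": [0, 0, 0], "slide": [0, 0, 0], "jaw": 0},
])

```text
time_s: 34.95
tool_pos: [0.611, -0.2906, 0.184]
tool_rot: [-180.0, 0.0, -179.9]
force: [-0.6, -0.2, 1.9]
grip_width: 0.0008
grasp_force: 1.0
```

step_arm([
  {"angular": [0, 0, 0], "slide": [0, 0, 0.0015], "jaw": 0},
  {"angular": [0, 0, 0], "slide": [0, 0, 0], "jaw": 0},
])

```text
time_s: 35.2
tool_pos: [0.611, -0.2906, 0.1839]
tool_rot: [180.0, 0.1, -179.9]
force: [-1.2, 1.5, 4.7]
grip_width: 0.0006
grasp_force: 2.6
```

step_arm([
  {"angular": [0, 0, 0], "slide": [0, 0, 0.0015], "jaw": 0},
  {"angular": [0, 0, 0], "slide": [0, 0, 0], "jaw": 0},
])

```text
time_s: 35.45
tool_pos: [0.6111, -0.2906, 0.1839]
tool_rot: [180.0, 0.1, -179.9]
force: [-2.1, 2.1, 7.0]
grip_width: 0.0005
grasp_force: 4.1
```

step_arm([
  {"angular": [0, 0, 0], "slide": [0, 0, 0.0015], "jaw": 0},
  {"angular": [0, 0, 0], "slide": [0, 0, 0], "jaw": 0},
])

```text
time_s: 35.7
tool_pos: [0.611, -0.2906, 0.1838]
tool_rot: [180.0, 0.1, -179.9]
force: [-3.1, 2.1, 11.4]
grip_width: 0.0008
grasp_force: 5.6
```

The press test now shows the overhang is supported with no play: the top stays at 0.1839 m. Next are the jars, after measuring them again.

step_arm([
  {"angular": [0, 0, 0], "slide": [0, 0, -0.1], "jaw": 0},
  {"angular": [0, 0, 0.05], "slide": [0, 0, -0.06], "jaw": 1},
  {"angular": [0, 0, 0.05], "slide": [0, 0, 0], "jaw": 1},
  {"angular": [0, 0, 0.05], "slide": [0, 0, 0], "jaw": 1},
  {"angular": [0, 0, 0.05], "slide": [0, 0, 0], "jaw": 1},
  {"angular": [0, 0, 0.05], "slide": [0, 0, 0], "jaw": 1},
  {"angular": [0, 0, 0.05], "slide": [0, 0, 0], "jaw": 1},
  {"angular": [0, 0, 0.05], "slide": [0, 0, 0], "jaw": 1},
  {"angular": [0, 0, 0.05], "slide": [0, 0, 0], "jaw": 1},
  {"angular": [0, 0, 0.05], "slide": [0, 0, 0], "jaw": 1},
])

```text
time_s: 36.95
tool_pos: [0.6109, -0.2904, 0.261]
tool_rot: [-180.0, -0.0, 98.8]
force: [-0.1, -0.1, 0.7]
grip_width: 0.0821
grasp_force: 0.0
```

step_arm([
  {"angular": [0, 0, 0.05], "slide": [0, 0, 0], "jaw": 1},
  {"angular": [0, 0, 0], "slide": [0, 0, 0], "jaw": 1},
])

```text
time_s: 37.2
tool_pos: [0.6109, -0.2904, 0.2609]
tool_rot: [-180.0, 0.0, 90.1]
force: [0.3, -0.3, -1.1]
grip_width: 0.0865
grasp_force: 0.0
```

```bash
cat > lids.py <<'E'
from h import *
import sys
def find(n,f,smin=60):
    im=snap(n,f); hsv=cv2.cvtColor(im,cv2.COLOR_RGB2HSV)
    m=((hsv[...,1]<60)&(hsv[...,2]>150)).astype(np.uint8)
    k,l,st,c=cv2.connectedComponentsWithStats(m)
    return [(c[i],st[i]) for i in range(1,k) if smin<st[i,4]<1500]
def show(tag,zs=(.086,.2698)):
    for c,s in find('top','t'+tag):
        if 120<c[0]<460 and 100<c[1]<320: print('top',c.round(1),s[2:],[onz('top',c,z)[:2].round(4) for z in zs])
    for c,s in find('side','s'+tag):
        if 200<c[0]<470 and c[1]>90: print('side',c.round(1),s[2:],[onz('side',c,z)[:2].round(4) for z in zs])
show(sys.argv[1]); o=env.get_obs(); print(o['tool_pos'].round(4),o['tool_rot'].round(1),o['qpos'].round(0))
E
python3 lids.py 5
```

```text
top [273.5 153.4] [ 24  23 385] [array([0.6778, 0.0938]), array([0.6314, 0.0762])]
top [264.5 244. ] [ 22  21 372] [array([0.4258, 0.1082]), array([0.4137, 0.0887])]
top [304.5 243.9] [ 19  17 195] [array([4.292e-01, 1.000e-04]), array([ 0.4166, -0.0048])]
top [232.8 251. ] [ 21  21 365] [array([0.4045, 0.1936]), array([0.3953, 0.1623])]
top [196.8 268.1] [ 21  23 371] [array([0.3554, 0.289 ]), array([0.3529, 0.2447])]
side [354.  123.5] [ 24  21 312] [array([0.717 , 0.2945]), array([0.6286, 0.0662])]
side [236.6 147. ] [ 20  13 211] [array([0.3539, 0.2885]), array([0.348 , 0.0615])]
side [258.9 164.6] [ 21  16 251] [array([0.4028, 0.1939]), array([ 0.3858, -0.0115])]
side [272.5 184.1] [ 22  17 282] [array([0.4237, 0.1078]), array([ 0.4019, -0.0781])]
side [280.4 216.3] [ 24  19 352] [array([ 0.4193, -0.0087]), array([ 0.3985, -0.1681])]
side [396.7 297.1] [ 50  21 174] [array([ 0.6062, -0.3012]), array([ 0.543 , -0.3941])]
[ 0.6109 -0.2904  0.2612] [-180.     0.    90.2] [-19.  33.  65.  77. -29.  88.  43.]
```

step_arm([
  {"angular": [0, 0, 0], "slide": [0.08, -0.053, 0], "jaw": 1},
  {"angular": [0, 0, 0], "slide": [0.09, -0.06, 0], "jaw": 1},
  {"angular": [0, 0, 0], "slide": [0.09, -0.06, 0], "jaw": 1},
  {"angular": [0, 0, 0], "slide": [0.09, -0.06, 0], "jaw": 1},
  {"angular": [0, 0, 0], "slide": [0.09, -0.06, 0], "jaw": 1},
  {"angular": [0, 0, 0], "slide": [0.07, -0.04, 0], "jaw": 1},
  {"angular": [0, 0, 0], "slide": [0.054, -0.041, 0], "jaw": 1},
  {"angular": [0, 0, 0], "slide": [0, 0, 0.1], "jaw": 1},
  {"angular": [0, 0, 0], "slide": [0, 0, 0.1], "jaw": 1},
  {"angular": [0, 0, 0], "slide": [0, 0, 0], "jaw": 1},
])

```text
time_s: 38.55
tool_pos: [0.4226, -0.0123, 0.1597]
tool_rot: [-179.6, 0.1, 90.1]
force: [-0.3, 0.1, 0.4]
grip_width: 0.0871
grasp_force: 0.0
```

```bash
python3 -c "
from h import *
o=env.get_obs(); print(o['tool_pos'].round(4),o['tool_rot'].round(1),o['qpos'].round(0))"
```

```text
[ 0.4226 -0.0123  0.1597] [-1.796e+02  1.000e-01  9.010e+01] [-51. -12.  45. 119.   9.  70. -10.]
```

step_arm([
  {"angular": [0, 0, 0], "slide": [0.006, -0.004, 0.06], "jaw": 1},
  {"angular": [0, 0, 0], "slide": [0, 0, 0.06], "jaw": 1},
  {"angular": [0, 0, 0], "slide": [0, 0, 0], "jaw": 1},
])

```text
time_s: 38.92
tool_pos: [0.4233, -0.0087, 0.1026]
tool_rot: [-179.9, 0.0, 90.0]
force: [-0.1, 0.6, -0.2]
grip_width: 0.087
grasp_force: 0.0
```

```bash
cat > q.py <<'E'
from h import *
o=env.get_obs(); print(o['time_s'],o['tool_pos'].round(4),o['tool_rot'].round(1),o['qpos'].round(0),o['force'].round(1),o['grip_width'].round(4))
E
python3 q.py
```

```text
Traceback (most recent call last):
  File "q.py", line 2, in <module>
    o=env.get_obs(); print(o['time_s'],o['tool_pos'].round(4),o['tool_rot'].round(1),o['qpos'].round(0),o['force'].round(1),o['grip_width'].round(4))
                                                                                                                            ^^^^^^^^^^^^^^^^^^^^^
AttributeError: 'float' object has no attribute 'round'
```

step_arm([
  {"angular": [0, 0, 0], "slide": [0, -0.004, 0.05], "jaw": 1},
  {"angular": [0, 0, 0], "slide": [0, 0, 0.05], "jaw": 1},
  {"angular": [0, 0, 0], "slide": [0, 0, 0.032], "jaw": 1},
  {"angular": [0, 0, 0], "slide": [0, 0, 0], "jaw": 1},
])

```text
time_s: 39.42
tool_pos: [0.4224, -0.0084, 0.0373]
tool_rot: [180.0, -0.0, 90.0]
force: [0.7, -0.8, 0.3]
grip_width: 0.0871
grasp_force: 0.0
```

step_arm([
  {"angular": [0, 0, 0], "slide": [0, 0, 0], "jaw": 0.4},
  {"angular": [0, 0, 0], "slide": [0, 0, 0], "jaw": 0.4},
  {"angular": [0, 0, 0], "slide": [0, 0, 0], "jaw": 0.4},
  {"angular": [0, 0, 0], "slide": [0, 0, 0], "jaw": 0.4},
  {"angular": [0, 0, 0], "slide": [0, 0, 0], "jaw": 0.4},
], newtons=30)

```text
time_s: 40.05
tool_pos: [0.4212, -0.0084, 0.0364]
tool_rot: [-179.9, -0.0, 90.0]
force: [-3.2, 0.8, 6.9]
grip_width: 0.0596
grasp_force: 30.0
```

```bash
sed -i "s/o\['grip_width'\].round(4)/round(o['grip_width'],4)/" q.py; python3 q.py
```

```text
40.05 [ 0.4212 -0.0084  0.0364] [-179.9   -0.    90. ] [-52.   0.  51. 127.  -0.  53.  -1.] [-3.2  0.8  6.9] 0.0596
```

step_arm([
  {"angular": [0, 0, 0], "slide": [0, 0, -0.06], "jaw": 0.4},
  {"angular": [0, 0, 0], "slide": [0, 0, -0.1], "jaw": 0.4},
  {"angular": [0, 0, 0], "slide": [0, 0, -0.1], "jaw": 0.4},
  {"angular": [0, 0, 0], "slide": [0, 0, -0.1], "jaw": 0.4},
  {"angular": [0, 0, 0], "slide": [0, 0, -0.11], "jaw": 0.4},
  {"angular": [0, 0, 0], "slide": [-0.05, 0.05, 0], "jaw": 0.4},
  {"angular": [0, 0, 0], "slide": [-0.07, 0.07, 0], "jaw": 0.4},
  {"angular": [0, 0, 0], "slide": [-0.07, 0.07, 0], "jaw": 0.4},
  {"angular": [0, 0, 0], "slide": [-0.07, 0.07, 0], "jaw": 0.4},
  {"angular": [0, 0, 0], "slide": [-0.07, 0.07, 0], "jaw": 0.4},
])

```text
time_s: 41.3
tool_pos: [0.5876, -0.1737, 0.2699]
tool_rot: [-179.9, -0.0, 90.1]
force: [0.1, 0.7, -2.6]
grip_width: 0.0595
grasp_force: 30.0
```

step_arm([
  {"angular": [0, 0, 0], "slide": [-0.06, 0.07, 0], "jaw": 0.4},
  {"angular": [0, 0, 0], "slide": [0, 0.018, 0], "jaw": 0.4},
  {"angular": [0, 0, 0], "slide": [0, 0, 0], "jaw": 0.4},
  {"angular": [0, 0, 0], "slide": [0, 0, 0], "jaw": 0.4},
])

```text
time_s: 41.8
tool_pos: [0.6299, -0.2023, 0.2708]
tool_rot: [-179.9, -0.1, 90.1]
force: [0.1, -0.0, -2.8]
grip_width: 0.0595
grasp_force: 30.0
```

```bash
python3 q.py
```

```text
41.8 [ 0.6299 -0.2023  0.2708] [-1.799e+02 -1.000e-01  9.010e+01] [-24.  26.  56.  79. -22.  86.  31.] [ 0.1 -0.  -2.8] 0.0595
```

step_arm([
  {"angular": [0, 0, 0], "slide": [0, 0, 0.04], "jaw": 0.4},
  {"angular": [0, 0, 0], "slide": [0, 0, 0.035], "jaw": 0.4},
  {"angular": [0, 0, 0], "slide": [0, 0, 0.015], "jaw": 0.4},
  {"angular": [0, 0, 0], "slide": [0, 0, 0], "jaw": 0.4},
  {"angular": [0, 0, 0], "slide": [0, 0, 0], "jaw": 0.4},
])

```text
time_s: 42.42
tool_pos: [0.6308, -0.2038, 0.2264]
tool_rot: [180.0, 0.0, 90.0]
force: [-0.4, 0.4, -5.0]
grip_width: 0.0591
grasp_force: 30.0
```

step_arm([
  {"angular": [0, 0, 0], "slide": [0, 0, 0.004], "jaw": 0.4},
  {"angular": [0, 0, 0], "slide": [0, 0, 0], "jaw": 0.4},
])

```text
time_s: 42.68
tool_pos: [0.6306, -0.2037, 0.224]
tool_rot: [-180.0, -0.0, 90.0]
force: [0.6, 0.3, -3.4]
grip_width: 0.0599
grasp_force: 30.0
```

step_arm([
  {"angular": [0, 0, 0], "slide": [0, 0, 0.003], "jaw": 0.4},
  {"angular": [0, 0, 0], "slide": [0, 0, 0], "jaw": 0.4},
])

```text
time_s: 42.92
tool_pos: [0.6304, -0.2035, 0.2222]
tool_rot: [-179.9, -0.0, 90.0]
force: [-0.2, -0.5, -3.3]
grip_width: 0.0593
grasp_force: 30.0
```

step_arm([
  {"angular": [0, 0, 0], "slide": [0, 0, 0.002], "jaw": 0.4},
  {"angular": [0, 0, 0], "slide": [0, 0, 0], "jaw": 0.4},
])

```text
time_s: 43.18
tool_pos: [0.6305, -0.2035, 0.2213]
tool_rot: [-180.0, -0.0, 90.0]
force: [0.0, -0.2, -3.5]
grip_width: 0.0592
grasp_force: 30.0
```

step_arm([
  {"angular": [0, 0, 0], "slide": [0, 0, 0.0015], "jaw": 0.4},
  {"angular": [0, 0, 0], "slide": [0, 0, 0], "jaw": 0.4},
])

```text
time_s: 43.42
tool_pos: [0.6305, -0.2035, 0.2205]
tool_rot: [-180.0, -0.0, 90.0]
force: [-0.6, -0.4, -4.1]
grip_width: 0.0595
grasp_force: 30.0
```

step_arm([
  {"angular": [0, 0, 0], "slide": [0, 0, 0.001], "jaw": 0.4},
  {"angular": [0, 0, 0], "slide": [0, 0, 0], "jaw": 0.4},
])

```text
time_s: 43.68
tool_pos: [0.6305, -0.2036, 0.2201]
tool_rot: [-180.0, -0.0, 90.0]
force: [0.3, 0.0, -3.0]
grip_width: 0.0593
grasp_force: 30.0
```

step_arm([
  {"angular": [0, 0, 0], "slide": [0, 0, 0], "jaw": 1},
  {"angular": [0, 0, 0], "slide": [0, 0, 0], "jaw": 1},
  {"angular": [0, 0, 0], "slide": [0, 0, 0], "jaw": 1},
  {"angular": [0, 0, 0], "slide": [0, 0, 0], "jaw": 1},
  {"angular": [0, 0, 0], "slide": [0, 0, -0.04], "jaw": 1},
  {"angular": [0, 0, 0], "slide": [0, 0, -0.08], "jaw": 1},
  {"angular": [0, 0, 0], "slide": [0, 0, -0.08], "jaw": 1},
  {"angular": [0, 0, 0], "slide": [0.04, -0.05, 0], "jaw": 1},
  {"angular": [0, 0, 0], "slide": [0.07, -0.07, 0], "jaw": 1},
  {"angular": [0, 0, 0], "slide": [0.08, -0.07, 0], "jaw": 1},
])

```text
time_s: 44.92
tool_pos: [0.5349, -0.109, 0.3214]
tool_rot: [180.0, 0.0, 89.9]
force: [-0.1, 2.0, 1.5]
grip_width: 0.0875
grasp_force: 0.0
```

step_arm([
  {"angular": [0, 0, 0], "slide": [0.09, -0.07, 0], "jaw": 1},
  {"angular": [0, 0, 0], "slide": [0.09, -0.07, 0], "jaw": 1},
  {"angular": [0, 0, 0], "slide": [0.09, -0.045, 0], "jaw": 1},
  {"angular": [0, 0, 0], "slide": [0.09, -0.036, 0], "jaw": 1},
  {"angular": [0, 0, 0], "slide": [0.073, 0, 0], "jaw": 1},
  {"angular": [0, 0, 0], "slide": [0, 0, 0.08], "jaw": 1},
  {"angular": [0, 0, 0], "slide": [0, 0, 0.1], "jaw": 1},
  {"angular": [0, 0, 0], "slide": [0, 0, 0.1], "jaw": 1},
  {"angular": [0, 0, 0], "slide": [0, 0, 0], "jaw": 1},
])

```text
time_s: 46.05
tool_pos: [0.423, 0.1065, 0.1787]
tool_rot: [-179.7, 0.1, 89.9]
force: [-0.6, -0.5, -0.4]
grip_width: 0.0874
grasp_force: 0.0
```

```bash
python3 lids.py 6
```

```text
top [273.4 153.4] [ 24  23 374] [array([0.6779, 0.0941]), array([0.6314, 0.0764])]
top [389.9 156.9] [ 25  24 452] [array([ 0.6768, -0.2297]), array([ 0.6305, -0.2032])]
top [196.8 268.1] [ 21  23 369] [array([0.3555, 0.289 ]), array([0.353 , 0.2447])]
side [354.1 123.8] [ 23  20 273] [array([0.7167, 0.2931]), array([0.6283, 0.0651])]
side [234.1 149.7] [17 10 81] [array([0.3452, 0.2782]), array([0.3413, 0.0536])]
side [246.8 172.6] [ 22  15 245] [array([0.365 , 0.1718]), array([ 0.3567, -0.0286])]
side [272.7 184. ] [ 22  15 267] [array([0.4242, 0.108 ]), array([ 0.4024, -0.0779])]
side [399.9 203.9] [ 30  23 530] [array([ 0.7183, -0.0548]), array([ 0.6296, -0.2038])]
[0.4261 0.1079 0.1825] [ 1.799e+02 -1.000e-01  9.000e+01] [-59. -10.  38. 116.   6.  72. -23.]
```

step_arm([
  {"angular": [0, 0, 0], "slide": [0, -0.003, 0.08], "jaw": 1},
  {"angular": [0, 0, 0], "slide": [0, 0, 0.1], "jaw": 1},
  {"angular": [0, 0, 0], "slide": [0, 0, 0.08], "jaw": 1},
  {"angular": [0, 0, 0], "slide": [0, 0, 0.032], "jaw": 1},
  {"angular": [0, 0, 0], "slide": [0, 0, 0], "jaw": 1},
])

```text
time_s: 46.78
tool_pos: [0.4248, 0.1085, 0.0357]
tool_rot: [179.9, -0.0, 90.0]
force: [1.1, 0.5, 0.6]
grip_width: 0.0869
grasp_force: 0.0
```

step_arm([
  {"angular": [0, 0, 0], "slide": [0, 0, 0], "jaw": 0.4},
  {"angular": [0, 0, 0], "slide": [0, 0, 0], "jaw": 0.4},
  {"angular": [0, 0, 0], "slide": [0, 0, 0], "jaw": 0.4},
  {"angular": [0, 0, 0], "slide": [0, 0, 0], "jaw": 0.4},
  {"angular": [0, 0, 0], "slide": [0, 0, 0], "jaw": 0.4},
])

```text
time_s: 47.4
tool_pos: [0.4245, 0.1083, 0.0351]
tool_rot: [179.9, -0.1, 90.0]
force: [2.1, 0.5, 4.4]
grip_width: 0.059
grasp_force: 30.0
```

```bash
python3 q.py
```

```text
47.4 [0.4245 0.1083 0.0351] [ 1.799e+02 -1.000e-01  9.000e+01] [-58.   3.  42. 125.  -3.  52. -15.] [2.1 0.5 4.4] 0.059
```

step_arm([
  {"angular": [0, 0, 0], "slide": [0, 0, -0.07], "jaw": 0.4},
  {"angular": [0, 0, 0], "slide": [0, 0, -0.1], "jaw": 0.4},
  {"angular": [0, 0, 0], "slide": [0, 0, -0.11], "jaw": 0.4},
  {"angular": [0, 0, 0], "slide": [0, 0, -0.11], "jaw": 0.4},
  {"angular": [0, 0, 0], "slide": [0, 0, -0.11], "jaw": 0.4},
  {"angular": [0, 0, 0], "slide": [-0.05, 0, -0.09], "jaw": 0.4},
  {"angular": [0, 0, 0], "slide": [-0.08, 0.03, 0], "jaw": 0.4},
  {"angular": [0, 0, 0], "slide": [-0.09, 0.04, 0], "jaw": 0.4},
  {"angular": [0, 0, 0], "slide": [-0.09, 0.05, 0], "jaw": 0.4},
  {"angular": [0, 0, 0], "slide": [-0.09, 0.06, 0], "jaw": 0.4},
])

```text
time_s: 48.65
tool_pos: [0.5127, -0.0933, 0.3281]
tool_rot: [-179.9, -0.1, 90.1]
force: [0.6, 0.4, -4.9]
grip_width: 0.0589
grasp_force: 30.0
```

step_arm([
  {"angular": [0, 0, 0], "slide": [-0.09, 0.06, 0], "jaw": 0.4},
  {"angular": [0, 0, 0], "slide": [-0.09, 0.06, 0], "jaw": 0.4},
  {"angular": [0, 0, 0], "slide": [-0.09, 0.06, 0], "jaw": 0.4},
  {"angular": [0, 0, 0], "slide": [-0.088, 0.051, 0], "jaw": 0.4},
  {"angular": [0, 0, 0], "slide": [0, 0, 0], "jaw": 0.4},
  {"angular": [0, 0, 0], "slide": [0, 0, 0], "jaw": 0.4},
])

```text
time_s: 49.4
tool_pos: [0.6284, -0.2707, 0.3273]
tool_rot: [-179.8, -0.1, 90.0]
force: [0.5, 1.1, -4.1]
grip_width: 0.0595
grasp_force: 30.0
```

```bash
python3 q.py
```

```text
49.4 [ 0.6284 -0.2707  0.3273] [-1.798e+02 -1.000e-01  9.000e+01] [-17.  31.  62.  69. -27.  95.  39.] [ 0.5  1.1 -4.1] 0.0595
```

step_arm([
  {"angular": [0, 0, 0], "slide": [0, 0, 0.06], "jaw": 0.4},
  {"angular": [0, 0, 0], "slide": [0, 0, 0.08], "jaw": 0.4},
  {"angular": [0, 0, 0], "slide": [0, 0, 0.05], "jaw": 0.4},
  {"angular": [0, 0, 0], "slide": [0, 0, 0.016], "jaw": 0.4},
  {"angular": [0, 0, 0], "slide": [0, 0, 0], "jaw": 0.4},
  {"angular": [0, 0, 0], "slide": [0, 0, 0], "jaw": 0.4},
])

```text
time_s: 50.15
tool_pos: [0.6296, -0.271, 0.2277]
tool_rot: [179.9, 0.0, 90.1]
force: [-0.3, 0.1, -3.8]
grip_width: 0.0589
grasp_force: 30.0
```

step_arm([
  {"angular": [0, 0, 0], "slide": [0, 0, 0.003], "jaw": 0.4},
  {"angular": [0, 0, 0], "slide": [0, 0, 0], "jaw": 0.4},
])

```text
time_s: 50.4
tool_pos: [0.6291, -0.2713, 0.225]
tool_rot: [-180.0, -0.0, 90.0]
force: [0.1, -0.7, -4.2]
grip_width: 0.0588
grasp_force: 30.0
```

step_arm([
  {"angular": [0, 0, 0], "slide": [0, 0, 0.0015], "jaw": 0.4},
  {"angular": [0, 0, 0], "slide": [0, 0, 0], "jaw": 0.4},
])

```text
time_s: 50.65
tool_pos: [0.629, -0.2711, 0.2237]
tool_rot: [-180.0, -0.0, 90.0]
force: [0.5, -0.0, -3.5]
grip_width: 0.0593
grasp_force: 30.0
```

step_arm([
  {"angular": [0, 0, 0], "slide": [0, 0, 0.006], "jaw": 0.4},
  {"angular": [0, 0, 0], "slide": [0, 0, 0], "jaw": 0.4},
])

```text
time_s: 50.9
tool_pos: [0.6288, -0.2709, 0.2204]
tool_rot: [-179.9, -0.0, 90.0]
force: [0.5, 0.2, -4.4]
grip_width: 0.059
grasp_force: 30.0
```

step_arm([
  {"angular": [0, 0, 0], "slide": [0, 0, 0.002], "jaw": 0.4},
  {"angular": [0, 0, 0], "slide": [0, 0, 0], "jaw": 0.4},
])

```text
time_s: 51.15
tool_pos: [0.629, -0.271, 0.2197]
tool_rot: [-180.0, -0.0, 90.0]
force: [0.2, -0.4, -3.8]
grip_width: 0.0591
grasp_force: 30.0
```

step_arm([
  {"angular": [0, 0, 0], "slide": [0, 0, 0.001], "jaw": 0.4},
  {"angular": [0, 0, 0], "slide": [0, 0, 0], "jaw": 0.4},
])

```text
time_s: 51.4
tool_pos: [0.629, -0.271, 0.2193]
tool_rot: [-180.0, -0.0, 90.0]
force: [-0.0, 0.0, -4.4]
grip_width: 0.0589
grasp_force: 30.0
```

step_arm([
  {"angular": [0, 0, 0], "slide": [0, 0, 0.001], "jaw": 0.4},
  {"angular": [0, 0, 0], "slide": [0, 0, 0], "jaw": 0.4},
])

```text
time_s: 51.65
tool_pos: [0.629, -0.2711, 0.2189]
tool_rot: [-180.0, -0.0, 90.0]
force: [0.6, -0.5, -4.7]
grip_width: 0.0589
grasp_force: 30.0
```

step_arm([
  {"angular": [0, 0, 0], "slide": [0, 0, 0.0015], "jaw": 0.4},
  {"angular": [0, 0, 0], "slide": [0, 0, 0], "jaw": 0.4},
])

```text
time_s: 51.9
tool_pos: [0.629, -0.2713, 0.2187]
tool_rot: [-180.0, -0.0, 90.0]
force: [-0.9, 0.4, -0.0]
grip_width: 0.0591
grasp_force: 30.0
```

step_arm([
  {"angular": [0, 0, 0], "slide": [0, 0, 0], "jaw": 1},
  {"angular": [0, 0, 0], "slide": [0, 0, 0], "jaw": 1},
  {"angular": [0, 0, 0], "slide": [0, 0, 0], "jaw": 1},
  {"angular": [0, 0, 0], "slide": [0, 0, 0], "jaw": 1},
  {"angular": [0, 0, 0], "slide": [0, 0, -0.04], "jaw": 1},
  {"angular": [0, 0, 0], "slide": [0, 0, -0.08], "jaw": 1},
  {"angular": [0, 0, 0], "slide": [0, 0, -0.1], "jaw": 1},
  {"angular": [0, 0, 0], "slide": [0.05, -0.03, 0], "jaw": 1},
  {"angular": [0, 0, 0], "slide": [0.08, -0.04, 0], "jaw": 1},
  {"angular": [0, 0, 0], "slide": [0.1, -0.05, 0], "jaw": 1},
])

```text
time_s: 53.15
tool_pos: [0.5687, -0.1565, 0.3296]
tool_rot: [180.0, 0.1, 89.9]
force: [0.9, 1.0, 1.7]
grip_width: 0.087
grasp_force: 0.0
```

step_arm([
  {"angular": [0, 0, 0], "slide": [0.1, -0.05, 0], "jaw": 1},
  {"angular": [0, 0, 0], "slide": [0.1, -0.05, 0], "jaw": 1},
  {"angular": [0, 0, 0], "slide": [0.1, -0.05, 0], "jaw": 1},
  {"angular": [0, 0, 0], "slide": [0.1, -0.05, 0], "jaw": 1},
  {"angular": [0, 0, 0], "slide": [0.1, -0.05, 0], "jaw": 1},
  {"angular": [0, 0, 0], "slide": [0.1, -0.05, 0], "jaw": 1},
  {"angular": [0, 0, 0], "slide": [0.1, -0.05, 0], "jaw": 1},
  {"angular": [0, 0, 0], "slide": [0.1, -0.05, 0], "jaw": 1},
  {"angular": [0, 0, 0], "slide": [0.09, -0.029, 0], "jaw": 1},
  {"angular": [0, 0, 0], "slide": [0, 0, 0], "jaw": 1},
])

```text
time_s: 54.4
tool_pos: [0.3529, 0.2919, 0.3292]
tool_rot: [-180.0, -0.0, 90.3]
force: [0.6, -1.0, -0.5]
grip_width: 0.0868
grasp_force: 0.0
```

```bash
python3 lids.py 7
```

```text
top [273.5 153.4] [ 24  23 380] [array([0.6778, 0.0939]), array([0.6313, 0.0763])]
top [389.9 156.9] [ 25  24 453] [array([ 0.6768, -0.2297]), array([ 0.6305, -0.2032])]
top [418.2 158.4] [ 24  24 453] [array([ 0.6748, -0.309 ]), array([ 0.6288, -0.2717])]
top [245.  265.8] [18 21 87] [array([0.3656, 0.1586]), array([0.3617, 0.1321])]
top [196.8 268.1] [ 21  23 367] [array([0.3555, 0.289 ]), array([0.3531, 0.2448])]
side [353.9 125. ] [ 23  14 231] [array([0.7143, 0.2876]), array([0.6265, 0.0608])]
side [236.6 146.8] [ 20  13 205] [array([0.3541, 0.2892]), array([0.3482, 0.0621])]
side [399.9 204. ] [ 30  23 523] [array([ 0.7183, -0.0551]), array([ 0.6296, -0.204 ])]
side [413.4 230. ] [ 32  25 611] [array([ 0.7161, -0.1428]), array([ 0.6279, -0.2718])]
[0.3552 0.2883 0.3293] [180.  -0.  90.] [-76. -10.  30. 100.   5.  89. -47.]
```

step_arm([
  {"angular": [0, 0, 0], "slide": [0, 0, 0.08], "jaw": 1},
  {"angular": [0, 0, 0], "slide": [0, 0, 0.11], "jaw": 1},
  {"angular": [0, 0, 0], "slide": [0, 0, 0.11], "jaw": 1},
  {"angular": [0, 0, 0], "slide": [0, 0, 0.11], "jaw": 1},
  {"angular": [0, 0, 0], "slide": [0, 0, 0.1], "jaw": 1},
  {"angular": [0, 0, 0], "slide": [0, 0, 0.05], "jaw": 1},
  {"angular": [0, 0, 0], "slide": [0, 0, 0.026], "jaw": 1},
  {"angular": [0, 0, 0], "slide": [0, 0, 0], "jaw": 1},
  {"angular": [0, 0, 0], "slide": [0, 0, 0], "jaw": 1},
])

```text
time_s: 55.62
tool_pos: [0.3554, 0.2896, 0.0368]
tool_rot: [179.9, -0.1, 90.0]
force: [0.3, -0.4, 0.3]
grip_width: 0.0869
grasp_force: 0.0
```

step_arm([
  {"angular": [0, 0, 0], "slide": [0, 0, 0], "jaw": 0.4},
  {"angular": [0, 0, 0], "slide": [0, 0, 0], "jaw": 0.4},
  {"angular": [0, 0, 0], "slide": [0, 0, 0], "jaw": 0.4},
  {"angular": [0, 0, 0], "slide": [0, 0, 0], "jaw": 0.4},
  {"angular": [0, 0, 0], "slide": [0, 0, 0], "jaw": 0.4},
])

```text
time_s: 56.25
tool_pos: [0.3548, 0.2892, 0.0357]
tool_rot: [180.0, -0.1, 90.0]
force: [1.3, -0.5, 0.8]
grip_width: 0.059
grasp_force: 30.0
```

```bash
python3 q.py
```

```text
56.25 [0.3548 0.2892 0.0357] [ 1.8e+02 -1.0e-01  9.0e+01] [-74.   6.  33. 122.  -4.  53. -38.] [ 1.3 -0.5  0.8] 0.059
```

step_arm([
  {"angular": [0, 0, 0], "slide": [0, 0, -0.06], "jaw": 0.4},
  {"angular": [0, 0, 0], "slide": [0, 0, -0.1], "jaw": 0.4},
  {"angular": [0, 0, 0], "slide": [0, 0, -0.11], "jaw": 0.4},
  {"angular": [0, 0, 0], "slide": [0, 0, -0.11], "jaw": 0.4},
  {"angular": [0, 0, 0], "slide": [0, 0, -0.11], "jaw": 0.4},
  {"angular": [0, 0, 0], "slide": [0, 0, -0.11], "jaw": 0.4},
  {"angular": [0, 0, 0], "slide": [-0.05, 0.03, 0], "jaw": 0.4},
  {"angular": [0, 0, 0], "slide": [-0.08, 0.05, 0], "jaw": 0.4},
  {"angular": [0, 0, 0], "slide": [-0.09, 0.05, 0], "jaw": 0.4},
  {"angular": [0, 0, 0], "slide": [-0.09, 0.05, 0], "jaw": 0.4},
])

```text
time_s: 57.5
tool_pos: [0.4441, 0.1321, 0.3339]
tool_rot: [-179.8, 0.1, 90.0]
force: [0.1, 0.5, -4.2]
grip_width: 0.059
grasp_force: 30.0
```

step_arm([
  {"angular": [0, 0, 0], "slide": [-0.09, 0.05, 0], "jaw": 0.4},
  {"angular": [0, 0, 0], "slide": [-0.09, 0.06, 0], "jaw": 0.4},
  {"angular": [0, 0, 0], "slide": [-0.09, 0.06, 0], "jaw": 0.4},
  {"angular": [0, 0, 0], "slide": [-0.09, 0.06, 0], "jaw": 0.4},
  {"angular": [0, 0, 0], "slide": [-0.09, 0.06, 0], "jaw": 0.4},
  {"angular": [0, 0, 0], "slide": [-0.06, 0.05, 0], "jaw": 0.4},
  {"angular": [0, 0, 0], "slide": [-0.032, 0.03, 0], "jaw": 0.4},
  {"angular": [0, 0, 0], "slide": [0, 0, 0], "jaw": 0.4},
  {"angular": [0, 0, 0], "slide": [0, 0, 0], "jaw": 0.4},
])

```text
time_s: 58.62
tool_pos: [0.6289, -0.1361, 0.3339]
tool_rot: [-179.8, -0.1, 90.0]
force: [-0.2, 0.3, -5.0]
grip_width: 0.0591
grasp_force: 30.0
```

```bash
python3 q.py
```

```text
58.625 [ 0.6289 -0.1361  0.3339] [-1.798e+02 -1.000e-01  9.000e+01] [-34.  26.  64.  75. -23.  93.  27.] [-0.2  0.3 -5. ] 0.0591
```

step_arm([
  {"angular": [0, 0, 0], "slide": [0, 0, 0.06], "jaw": 0.4},
  {"angular": [0, 0, 0], "slide": [0, 0, 0.08], "jaw": 0.4},
  {"angular": [0, 0, 0], "slide": [0, 0, 0.05], "jaw": 0.4},
  {"angular": [0, 0, 0], "slide": [0, 0, 0.026], "jaw": 0.4},
  {"angular": [0, 0, 0], "slide": [0, 0, 0], "jaw": 0.4},
  {"angular": [0, 0, 0], "slide": [0, 0, 0], "jaw": 0.4},
  {"angular": [0, 0, 0], "slide": [0, 0, 0], "jaw": 0.4},
])

```text
time_s: 59.5
tool_pos: [0.6301, -0.1374, 0.2284]
tool_rot: [179.9, -0.0, 90.0]
force: [0.7, 0.0, -4.8]
grip_width: 0.0591
grasp_force: 30.0
```

step_arm([
  {"angular": [0, 0, 0], "slide": [0, 0, 0.004], "jaw": 0.4},
  {"angular": [0, 0, 0], "slide": [0, 0, 0], "jaw": 0.4},
])

```text
time_s: 59.75
tool_pos: [0.6295, -0.1371, 0.2251]
tool_rot: [-180.0, -0.0, 90.0]
force: [0.1, -0.8, -5.8]
grip_width: 0.059
grasp_force: 30.0
```

step_arm([
  {"angular": [0, 0, 0], "slide": [0, 0, 0.002], "jaw": 0.4},
  {"angular": [0, 0, 0], "slide": [0, 0, 0], "jaw": 0.4},
])

```text
time_s: 60.0
tool_pos: [0.6294, -0.137, 0.224]
tool_rot: [-180.0, -0.0, 90.0]
force: [-0.2, -0.1, -4.7]
grip_width: 0.059
grasp_force: 30.0
```

step_arm([
  {"angular": [0, 0, 0], "slide": [0, 0, 0.006], "jaw": 0.4},
  {"angular": [0, 0, 0], "slide": [0, 0, 0], "jaw": 0.4},
])

```text
time_s: 60.25
tool_pos: [0.6293, -0.1369, 0.2207]
tool_rot: [-179.9, -0.0, 90.0]
force: [0.5, 0.4, -4.6]
grip_width: 0.0593
grasp_force: 30.0
```

step_arm([
  {"angular": [0, 0, 0], "slide": [0, 0, 0.003], "jaw": 0.4},
  {"angular": [0, 0, 0], "slide": [0, 0, 0], "jaw": 0.4},
])

```text
time_s: 60.5
tool_pos: [0.6294, -0.137, 0.2195]
tool_rot: [-180.0, -0.0, 90.0]
force: [-0.3, -0.0, -5.2]
grip_width: 0.0595
grasp_force: 30.0
```

step_arm([
  {"angular": [0, 0, 0], "slide": [0, 0, 0.0015], "jaw": 0.4},
  {"angular": [0, 0, 0], "slide": [0, 0, 0], "jaw": 0.4},
])

```text
time_s: 60.75
tool_pos: [0.6295, -0.1372, 0.2191]
tool_rot: [-180.0, -0.0, 90.0]
force: [-0.0, 0.3, -3.2]
grip_width: 0.0593
grasp_force: 30.0
```

step_arm([
  {"angular": [0, 0, 0], "slide": [0, 0, 0.001], "jaw": 0.4},
  {"angular": [0, 0, 0], "slide": [0, 0, 0], "jaw": 0.4},
])

```text
time_s: 61.0
tool_pos: [0.6296, -0.1371, 0.2191]
tool_rot: [-180.0, -0.0, 90.0]
force: [-1.4, 1.7, 1.6]
grip_width: 0.0588
grasp_force: 30.0
```

step_arm([
  {"angular": [0, 0, 0], "slide": [0, 0, 0], "jaw": 1},
  {"angular": [0, 0, 0], "slide": [0, 0, 0], "jaw": 1},
  {"angular": [0, 0, 0], "slide": [0, 0, 0], "jaw": 1},
  {"angular": [0, 0, 0], "slide": [0, 0, 0], "jaw": 1},
  {"angular": [0, 0, 0], "slide": [0, 0, -0.04], "jaw": 1},
  {"angular": [0, 0, 0], "slide": [0, 0, -0.08], "jaw": 1},
  {"angular": [0, 0, 0], "slide": [0, 0, -0.1], "jaw": 1},
  {"angular": [0, 0, 0], "slide": [0, 0, -0.03], "jaw": 1},
  {"angular": [0, 0, 0], "slide": [0.05, 0, 0], "jaw": 1},
  {"angular": [0, 0, 0], "slide": [0.1, 0, 0], "jaw": 1},
])

```text
time_s: 62.25
tool_pos: [0.629, -0.0646, 0.3443]
tool_rot: [180.0, 0.0, 89.7]
force: [-0.1, 1.0, 0.2]
grip_width: 0.0869
grasp_force: 0.0
```

step_arm([
  {"angular": [0, 0, 0], "slide": [0.1, 0.004, 0], "jaw": 1},
  {"angular": [0, 0, 0], "slide": [0.1, 0.002, 0], "jaw": 1},
  {"angular": [0, 0, 0], "slide": [0.077, 0, 0], "jaw": 1},
  {"angular": [0, 0, 0], "slide": [0, 0, 0], "jaw": 1},
  {"angular": [0, 0, 0], "slide": [0, 0, 0], "jaw": 1},
])

```text
time_s: 62.88
tool_pos: [0.6324, 0.0754, 0.3436]
tool_rot: [-180.0, 0.0, 90.0]
force: [-0.4, -0.1, -0.8]
grip_width: 0.0869
grasp_force: 0.0
```

```bash
python3 lids.py 8
```

```text
top [362.5 155.7] [ 25  23 412] [array([ 0.678 , -0.1533]), array([ 0.6316, -0.1372])]
top [389.8 156.9] [ 25  24 455] [array([ 0.6767, -0.2296]), array([ 0.6304, -0.2031])]
top [418.2 158.5] [ 24  24 457] [array([ 0.6746, -0.309 ]), array([ 0.6286, -0.2717])]
side [353.9 124.9] [ 23  14 237] [array([0.7143, 0.2879]), array([0.6265, 0.0611])]
side [246.8 172.7] [ 21  15 242] [array([0.3651, 0.1714]), array([ 0.3567, -0.0289])]
side [389.6 180.8] [ 23  20 334] [array([0.7253, 0.0304]), array([ 0.635 , -0.1379])]
side [399.9 204. ] [ 30  23 526] [array([ 0.7184, -0.055 ]), array([ 0.6297, -0.2039])]
side [413.4 230. ] [ 32  25 618] [array([ 0.7161, -0.1428]), array([ 0.6279, -0.2717])]
[0.6325 0.0742 0.3438] [-180.     0.    89.8] [-54.  24.  64.  75. -22.  94.   7.]
```

step_arm([
  {"angular": [0, 0, 0], "slide": [0.004, 0, 0.06], "jaw": 1},
  {"angular": [0, 0, 0], "slide": [0, 0, 0.08], "jaw": 1},
  {"angular": [0, 0, 0], "slide": [0, 0, 0.06], "jaw": 1},
  {"angular": [0, 0, 0], "slide": [0, 0, 0.03], "jaw": 1},
  {"angular": [0, 0, 0], "slide": [0, 0, 0], "jaw": 1},
  {"angular": [0, 0, 0], "slide": [0, 0, 0], "jaw": 1},
])

```text
time_s: 63.72
tool_pos: [0.6333, 0.0779, 0.2299]
tool_rot: [179.9, -0.0, 90.0]
force: [-0.5, -0.2, 0.3]
grip_width: 0.0871
grasp_force: 0.0
```

```bash
python3 q.py; python3 - <<'E'
from h import *
a=snap('side','s9')[60:210,290:460]
cv2.imwrite('pics/c9.png',cv2.resize(a[:,:,::-1],None,fx=4,fy=4,interpolation=cv2.INTER_CUBIC))
E
```

```text
63.725 [0.6333 0.0779 0.2299] [179.9  -0.   90. ] [-55.  26.  62.  86. -23.  82.   8.] [-0.5 -0.2  0.3] 0.0871
```

View pics/c9.png

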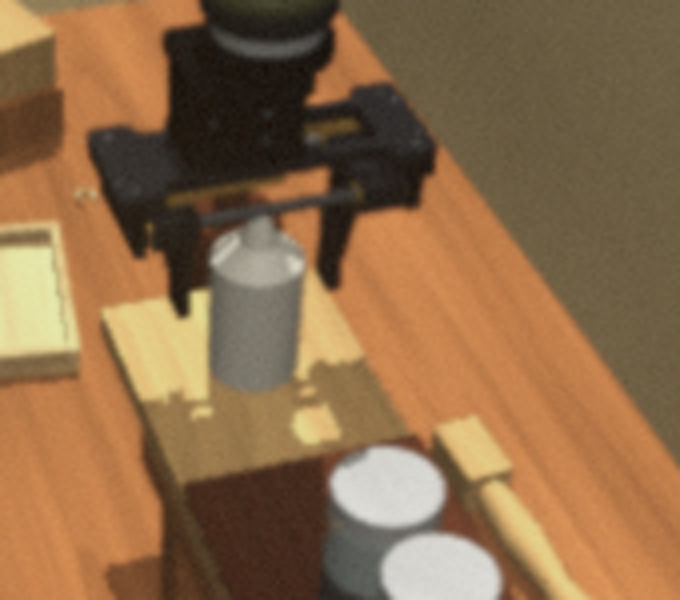

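The bottle, at (255,300) in the crop, stands centred between the open fingers, and its nozzle is clear of the gripper body.

step_arm([
  {"angular": [0, 0, 0], "slide": [0, 0, 0], "jaw": 0.4},
  {"angular": [0, 0, 0], "slide": [0, 0, 0], "jaw": 0.4},
  {"angular": [0, 0, 0], "slide": [0, 0, 0], "jaw": 0.4},
  {"angular": [0, 0, 0], "slide": [0, 0, 0], "jaw": 0.4},
  {"angular": [0, 0, 0], "slide": [0, 0, 0], "jaw": 0.4},
], newtons=20)

```text
time_s: 64.4
tool_pos: [0.6329, 0.0785, 0.2287]
tool_rot: [180.0, -0.0, 90.0]
force: [1.5, -0.5, 0.5]
grip_width: 0.0575
grasp_force: 20.0
```

step_arm([
  {"angular": [0, 0, 0], "slide": [0, 0, -0.04], "jaw": 0.4},
  {"angular": [0, 0, 0], "slide": [0, 0, -0.08], "jaw": 0.4},
  {"angular": [0, 0, 0], "slide": [0, 0, -0.06], "jaw": 0.4},
  {"angular": [0, 0, 0], "slide": [0.05, -0.02, 0], "jaw": 0.4},
  {"angular": [0, 0, 0], "slide": [0.09, -0.04, 0], "jaw": 0.4},
  {"angular": [0, 0, 0], "slide": [0.1, -0.04, 0], "jaw": 0.4},
  {"angular": [0, 0, 0], "slide": [0.1, -0.04, 0], "jaw": 0.4},
  {"angular": [0, 0, 0], "slide": [0.1, -0.04, 0], "jaw": 0.4},
  {"angular": [0, 0, 0], "slide": [0.1, -0.04, 0], "jaw": 0.4},
  {"angular": [0, 0, 0], "slide": [0.084, -0.036, 0], "jaw": 0.4},
])

```text
time_s: 65.65
tool_pos: [0.503, 0.3926, 0.3195]
tool_rot: [-179.9, -0.0, 90.1]
force: [0.2, -0.2, -1.0]
grip_width: 0.0577
grasp_force: 20.0
```

step_arm([
  {"angular": [0, 0, 0], "slide": [0, 0, 0.05], "jaw": 0.4},
  {"angular": [0, 0, 0], "slide": [0, 0, 0.1], "jaw": 0.4},
  {"angular": [0, 0, 0], "slide": [0, 0, 0.1], "jaw": 0.4},
  {"angular": [0, 0, 0], "slide": [0, 0, 0.1], "jaw": 0.4},
  {"angular": [0, 0, 0], "slide": [0, 0, 0.06], "jaw": 0.4},
  {"angular": [0, 0, 0], "slide": [0, 0, 0], "jaw": 0.4},
  {"angular": [0, 0, 0], "slide": [0, 0, 0], "jaw": 0.4},
  {"angular": [0, 0, 0], "slide": [0, 0, 0], "jaw": 0.4},
])

```text
time_s: 66.65
tool_pos: [0.5055, 0.3911, 0.1158]
tool_rot: [179.9, -0.1, 90.0]
force: [0.6, 1.0, -1.9]
grip_width: 0.0572
grasp_force: 20.0
```

```bash
python3 q.py; python3 - <<'E'
from h import *
a=snap('side','s10')[50:200,200:370]
cv2.imwrite('pics/c10.png',cv2.resize(a[:,:,::-1],None,fx=4,fy=4,interpolation=cv2.INTER_CUBIC))
E
```

```text
66.65 [0.5055 0.3911 0.1158] [ 1.799e+02 -1.000e-01  9.000e+01] [-82.  30.  57.  94. -27.  70. -20.] [ 0.6  1.  -1.9] 0.0572
```

View pics/c10.png

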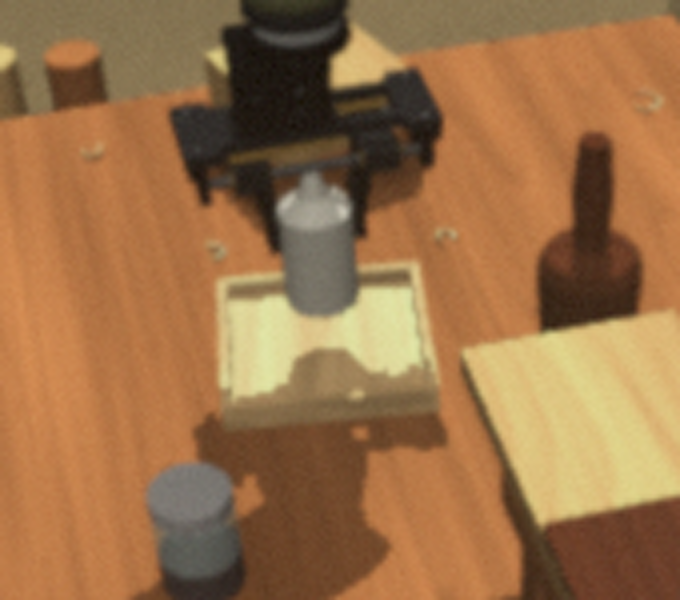

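The bottle hangs upright above the tray centre. Its foot is at (320,300) in the crop and the tray spans (218–438, 265–425). Lowering it now.

step_arm([
  {"angular": [0, 0, 0], "slide": [0, 0, 0.04], "jaw": 0.4},
  {"angular": [0, 0, 0], "slide": [0, 0, 0.04], "jaw": 0.4},
  {"angular": [0, 0, 0], "slide": [0, 0, 0.02], "jaw": 0.4},
  {"angular": [0, 0, 0], "slide": [0, 0, 0], "jaw": 0.4},
  {"angular": [0, 0, 0], "slide": [0, 0, 0], "jaw": 0.4},
])

```text
time_s: 67.32
tool_pos: [0.5044, 0.3904, 0.0635]
tool_rot: [-180.0, -0.0, 90.0]
force: [0.7, -0.5, -1.8]
grip_width: 0.0576
grasp_force: 20.0
```

step_arm([
  {"angular": [0, 0, 0], "slide": [0, 0, 0.004], "jaw": 0.4},
  {"angular": [0, 0, 0], "slide": [0, 0, 0], "jaw": 0.4},
])

```text
time_s: 67.58
tool_pos: [0.5043, 0.3905, 0.0616]
tool_rot: [-180.0, -0.0, 90.0]
force: [-0.4, 0.8, -1.9]
grip_width: 0.0572
grasp_force: 20.0
```

step_arm([
  {"angular": [0, 0, 0], "slide": [0, 0, 0.003], "jaw": 0.4},
  {"angular": [0, 0, 0], "slide": [0, 0, 0], "jaw": 0.4},
])

```text
time_s: 67.82
tool_pos: [0.5045, 0.3907, 0.0608]
tool_rot: [-180.0, -0.1, 90.0]
force: [-1.4, -0.6, 3.3]
grip_width: 0.0577
grasp_force: 20.0
```

step_arm([
  {"angular": [0, 0, 0], "slide": [0, 0, 0.002], "jaw": 0.4},
  {"angular": [0, 0, 0], "slide": [0, 0, 0], "jaw": 0.4},
])

```text
time_s: 68.08
tool_pos: [0.5046, 0.3908, 0.0608]
tool_rot: [-180.0, -0.1, 90.0]
force: [-3.2, -1.5, 9.6]
grip_width: 0.0575
grasp_force: 20.0
```

step_arm([
  {"angular": [0, 0, 0], "slide": [0, 0, -0.003], "jaw": 1},
  {"angular": [0, 0, 0], "slide": [0, 0, 0], "jaw": 1},
  {"angular": [0, 0, 0], "slide": [0, 0, 0], "jaw": 1},
  {"angular": [0, 0, 0], "slide": [0, 0, 0], "jaw": 1},
  {"angular": [0, 0, 0], "slide": [0, 0, -0.06], "jaw": 1},
  {"angular": [0, 0, 0], "slide": [0, 0, -0.1], "jaw": 1},
  {"angular": [0, 0, 0], "slide": [0, 0, -0.1], "jaw": 1},
  {"angular": [0, 0, 0], "slide": [-0.08, -0.025, 0], "jaw": 1},
  {"angular": [0, 0, 0], "slide": [-0.1, -0.03, 0], "jaw": 1},
  {"angular": [0, 0, 0], "slide": [-0.1, -0.03, 0], "jaw": 1},
])

```text
time_s: 69.32
tool_pos: [0.4618, 0.2487, 0.1903]
tool_rot: [-180.0, 0.1, 90.0]
force: [-0.0, -0.3, 1.6]
grip_width: 0.0873
grasp_force: 0.0
```

step_arm([
  {"angular": [0, 0, 0], "slide": [-0.1, -0.03, 0.05], "jaw": 1},
  {"angular": [0, 0, 0], "slide": [-0.06, -0.02, 0.08], "jaw": 1},
  {"angular": [0, 0, 0], "slide": [0, -0.04, 0], "jaw": 1},
  {"angular": [0, 0, 0], "slide": [0, -0.05, 0], "jaw": 1},
  {"angular": [0, 0, 0], "slide": [0, -0.05, 0], "jaw": 1},
  {"angular": [0, 0, 0], "slide": [0, 0, 0], "jaw": 1},
  {"angular": [0, 0, 0], "slide": [0, 0, 0], "jaw": 1},
])

```text
time_s: 70.2
tool_pos: [0.3678, 0.1701, 0.1258]
tool_rot: [180.0, -0.1, 89.9]
force: [0.4, 0.7, -0.4]
grip_width: 0.0871
grasp_force: 0.0
```

```bash
python3 lids.py 11
```

```text
top [362.3 156.5] [ 25  24 461] [array([ 0.6756, -0.1528]), array([ 0.6295, -0.1368])]
top [389.9 156.9] [ 25  24 451] [array([ 0.6768, -0.2297]), array([ 0.6305, -0.2032])]
top [418.3 158.4] [ 24  24 451] [array([ 0.675 , -0.3091]), array([ 0.6289, -0.2717])]
top [163.6 211.9] [ 20  21 289] [array([0.5057, 0.3905]), array([0.4827, 0.3324])]
side [281.4 117. ] [ 15  11 102] [array([0.5107, 0.3925]), array([0.4692, 0.1419])]
side [246.7 172. ] [ 21  13 219] [array([0.3651, 0.1741]), array([ 0.3567, -0.0269])]
side [386.5 181.3] [ 29  21 459] [array([0.7167, 0.031 ]), array([ 0.6284, -0.1374])]
side [399.8 203.9] [ 30  23 530] [array([ 0.7183, -0.0549]), array([ 0.6296, -0.2038])]
side [413.4 230. ] [ 32  25 623] [array([ 0.7161, -0.1426]), array([ 0.6279, -0.2716])]
[0.3679 0.1702 0.1258] [180.   -0.   89.9] [-86. -16.  52. 124.  14.  67. -41.]
```

step_arm([
  {"angular": [0, 0, 0], "slide": [0, 0, 0.04], "jaw": 1},
  {"angular": [0, 0, 0], "slide": [0.003, 0, 0.06], "jaw": 1},
  {"angular": [0, 0, 0], "slide": [0, 0, 0.05], "jaw": 1},
  {"angular": [0, 0, 0], "slide": [0, 0, 0.028], "jaw": 1},
  {"angular": [0, 0, 0], "slide": [0, 0, 0], "jaw": 1},
])

```text
time_s: 70.92
tool_pos: [0.3669, 0.171, 0.036]
tool_rot: [-180.0, 0.2, 90.0]
force: [-0.0, -0.3, -0.2]
grip_width: 0.0871
grasp_force: 0.0
```

step_arm([
  {"angular": [0, 0, 0], "slide": [0, -0.002, 0], "jaw": 0.4},
  {"angular": [0, 0, 0], "slide": [0, 0, 0], "jaw": 0.4},
  {"angular": [0, 0, 0], "slide": [0, 0, 0], "jaw": 0.4},
  {"angular": [0, 0, 0], "slide": [0, 0, 0], "jaw": 0.4},
  {"angular": [0, 0, 0], "slide": [0, 0, 0], "jaw": 0.4},
], newtons=30)

```text
time_s: 71.55
tool_pos: [0.3662, 0.1723, 0.037]
tool_rot: [-180.0, -0.1, 90.0]
force: [0.6, 0.7, 2.7]
grip_width: 0.0589
grasp_force: 30.0
```

```bash
python3 q.py
```

```text
71.55 [0.3662 0.1723 0.037 ] [-1.8e+02 -1.0e-01  9.0e+01] [-91.  -5.  61. 130.   5.  53. -33.] [0.6 0.7 2.7] 0.0589
```

step_arm([
  {"angular": [0, 0, 0], "slide": [0, 0, -0.05], "jaw": 0.4},
  {"angular": [0, 0, 0], "slide": [0, 0.06, -0.05], "jaw": 0.4},
  {"angular": [0, 0, 0], "slide": [0, 0.08, -0.06], "jaw": 0.4},
  {"angular": [0, 0, 0], "slide": [-0.03, 0.06, -0.08], "jaw": 0.4},
  {"angular": [0, 0, 0], "slide": [-0.06, 0, -0.1], "jaw": 0.4},
  {"angular": [0, 0, 0], "slide": [-0.06, 0, -0.1], "jaw": 0.4},
  {"angular": [0, 0, 0], "slide": [-0.06, 0, -0.1], "jaw": 0.4},
  {"angular": [0, 0, 0], "slide": [-0.06, 0.04, -0.046], "jaw": 0.4},
])

```text
time_s: 72.55
tool_pos: [0.4858, 0.0362, 0.3311]
tool_rot: [180.0, -0.2, 90.1]
force: [0.9, -0.8, -4.6]
grip_width: 0.0592
grasp_force: 30.0
```

step_arm([
  {"angular": [0, 0, 0], "slide": [-0.08, 0.07, 0], "jaw": 0.4},
  {"angular": [0, 0, 0], "slide": [-0.07, 0.08, 0], "jaw": 0.4},
  {"angular": [0, 0, 0], "slide": [-0.06, 0.08, 0], "jaw": 0.4},
  {"angular": [0, 0, 0], "slide": [-0.005, 0.058, 0], "jaw": 0.4},
  {"angular": [0, 0, 0], "slide": [0, 0, 0], "jaw": 0.4},
  {"angular": [0, 0, 0], "slide": [0, 0, 0], "jaw": 0.4},
  {"angular": [0, 0, 0], "slide": [0, 0, 0], "jaw": 0.4},
])

```text
time_s: 73.42
tool_pos: [0.6222, -0.0641, 0.3314]
tool_rot: [-180.0, -0.1, 90.0]
force: [-1.3, -0.0, -3.8]
grip_width: 0.0589
grasp_force: 30.0
```

```bash
python3 q.py
```

```text
73.425 [ 0.6222 -0.0641  0.3314] [-1.8e+02 -1.0e-01  9.0e+01] [-44.  23.  67.  78. -22.  92.  20.] [-1.3 -0.  -3.8] 0.0589
```

step_arm([
  {"angular": [0, 0, 0], "slide": [-0.01, 0.006, 0.04], "jaw": 0.4},
  {"angular": [0, 0, 0], "slide": [0, 0, 0.08], "jaw": 0.4},
  {"angular": [0, 0, 0], "slide": [0, 0, 0.06], "jaw": 0.4},
  {"angular": [0, 0, 0], "slide": [0, 0, 0.028], "jaw": 0.4},
  {"angular": [0, 0, 0], "slide": [0, 0, 0], "jaw": 0.4},
  {"angular": [0, 0, 0], "slide": [0, 0, 0], "jaw": 0.4},
])

```text
time_s: 74.18
tool_pos: [0.6267, -0.0701, 0.2286]
tool_rot: [179.9, 0.0, 89.9]
force: [0.6, -0.3, -4.7]
grip_width: 0.059
grasp_force: 30.0
```

step_arm([
  {"angular": [0, 0, 0], "slide": [0, 0, 0.002], "jaw": 0.4},
  {"angular": [0, 0, 0], "slide": [0, 0, 0], "jaw": 0.4},
])

```text
time_s: 74.42
tool_pos: [0.6263, -0.0699, 0.2269]
tool_rot: [180.0, -0.0, 89.9]
force: [0.7, -0.4, -3.5]
grip_width: 0.0589
grasp_force: 30.0
```

```bash
python3 q.py
```

```text
74.425 [ 0.6263 -0.0699  0.2269] [180.   -0.   89.9] [-44.  26.  65.  88. -24.  81.  22.] [ 0.7 -0.4 -3.5] 0.0589
```

step_arm([
  {"angular": [0, 0, 0], "slide": [0, 0, 0.006], "jaw": 0.4},
  {"angular": [0, 0, 0], "slide": [0, 0, 0], "jaw": 0.4},
])

```text
time_s: 74.68
tool_pos: [0.6259, -0.0697, 0.223]
tool_rot: [-179.9, -0.0, 89.9]
force: [-0.2, 0.2, -4.6]
grip_width: 0.0594
grasp_force: 30.0
```

step_arm([
  {"angular": [0, 0, 0], "slide": [0, 0, 0.003], "jaw": 0.4},
  {"angular": [0, 0, 0], "slide": [0, 0, 0], "jaw": 0.4},
])

```text
time_s: 74.92
tool_pos: [0.6261, -0.0699, 0.222]
tool_rot: [-180.0, -0.0, 89.9]
force: [-0.5, -1.0, -3.9]
grip_width: 0.0593
grasp_force: 30.0
```

step_arm([
  {"angular": [0, 0, 0], "slide": [0, 0, 0.0015], "jaw": 0.4},
  {"angular": [0, 0, 0], "slide": [0, 0, 0], "jaw": 0.4},
])

```text
time_s: 75.18
tool_pos: [0.6261, -0.0702, 0.2217]
tool_rot: [180.0, 0.0, 89.9]
force: [-2.0, -1.1, 1.7]
grip_width: 0.0588
grasp_force: 30.0
```

step_arm([
  {"angular": [0, 0, 0], "slide": [0, 0, 0.001], "jaw": 0.4},
  {"angular": [0, 0, 0], "slide": [0, 0, 0], "jaw": 0.4},
])

```text
time_s: 75.42
tool_pos: [0.6262, -0.0706, 0.2215]
tool_rot: [180.0, 0.0, 89.9]
force: [-1.5, -0.7, 5.5]
grip_width: 0.0592
grasp_force: 30.0
```

step_arm([
  {"angular": [0, 0, 0], "slide": [0, 0, -0.001], "jaw": 1},
  {"angular": [0, 0, 0], "slide": [0, 0, 0], "jaw": 1},
  {"angular": [0, 0, 0], "slide": [0, 0, 0], "jaw": 1},
  {"angular": [0, 0, 0], "slide": [0, 0, 0], "jaw": 1},
  {"angular": [0, 0, 0], "slide": [0, 0, -0.04], "jaw": 1},
  {"angular": [0, 0, 0], "slide": [0, 0, -0.08], "jaw": 1},
  {"angular": [0, 0, 0], "slide": [0, 0, -0.1], "jaw": 1},
  {"angular": [0, 0, 0], "slide": [0.03, -0.05, 0], "jaw": 1},
  {"angular": [0, 0, 0], "slide": [0.06, -0.07, 0], "jaw": 1},
  {"angular": [0, 0, 0], "slide": [0.09, -0.07, 0], "jaw": 1},
])

```text
time_s: 76.68
tool_pos: [0.531, 0.0188, 0.3323]
tool_rot: [179.9, 0.0, 89.6]
force: [-1.7, 0.7, 1.3]
grip_width: 0.087
grasp_force: 0.0
```

step_arm([
  {"angular": [0, 0, 0], "slide": [0.1, -0.04, 0], "jaw": 1},
  {"angular": [0, 0, 0], "slide": [0.1, -0.02, 0], "jaw": 1},
  {"angular": [0, 0, 0], "slide": [0.1, 0, 0], "jaw": 1},
  {"angular": [0, 0, 0], "slide": [0.06, 0, 0], "jaw": 1},
  {"angular": [0, 0, 0], "slide": [0, 0, 0], "jaw": 1},
  {"angular": [0, 0, 0], "slide": [0, 0, 0], "jaw": 1},
])

```text
time_s: 77.42
tool_pos: [0.5021, 0.1986, 0.332]
tool_rot: [180.0, -0.0, 89.8]
force: [0.3, -0.4, 0.6]
grip_width: 0.0871
grasp_force: 0.0
```

```bash
python3 lids.py 12
```

```text
top [362.3 156.5] [ 25  24 463] [array([ 0.6756, -0.1528]), array([ 0.6294, -0.1368])]
top [389.9 156.9] [ 25  24 453] [array([ 0.6768, -0.2297]), array([ 0.6305, -0.2032])]
top [335.9 157. ] [ 25  23 465] [array([ 0.672 , -0.0796]), array([ 0.6264, -0.0736])]
top [418.2 158.4] [ 24  24 453] [array([ 0.6748, -0.309 ]), array([ 0.6288, -0.2717])]
side [279.2 117.1] [ 18  11 136] [array([0.504 , 0.3937]), array([0.464 , 0.1428])]
side [374.  161.7] [ 27  18 388] [array([0.7126, 0.1133]), array([ 0.6252, -0.0738])]
side [386.5 181.3] [ 28  20 446] [array([0.7166, 0.0311]), array([ 0.6283, -0.1374])]
side [399.9 204. ] [ 30  23 520] [array([ 0.7184, -0.0551]), array([ 0.6297, -0.2039])]
side [413.4 230. ] [ 32  25 612] [array([ 0.7161, -0.1429]), array([ 0.6279, -0.2718])]
[0.5021 0.1983 0.3318] [ 1.80e+02 -1.00e-01  8.97e+01] [-81.   3.  60.  90.  -3.  88. -21.]
```

View pics/s12.png

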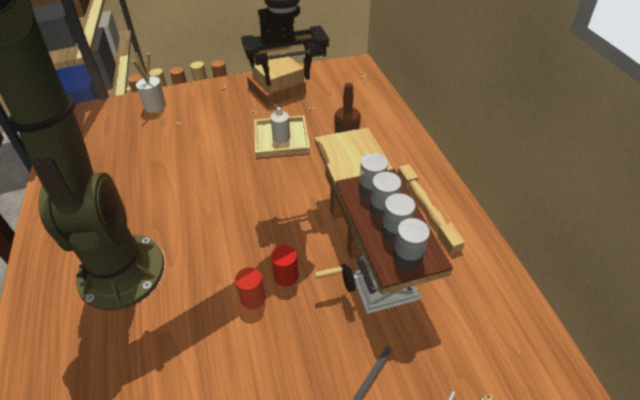

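View pics/t12.png

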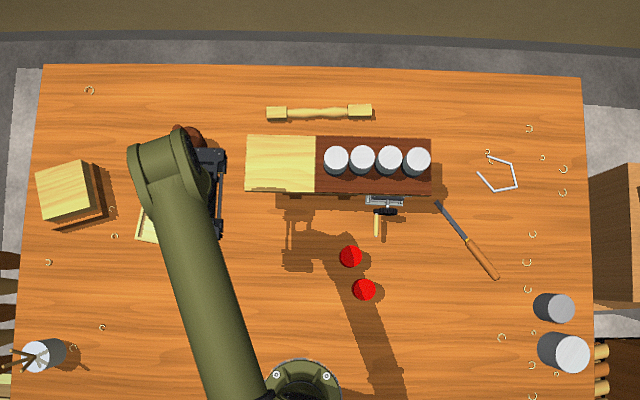

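All four jars stand upright on the facing, at (336–418, 157) in the top view. The bottle is upright in the tray at (280,128) in the side view. Board, mallet and gouge are unmoved, and the arm is clear, so I am handing the job in.

```bash
python3 -c "
from h import *
print(env.sign_off())"
```

```text
the job is handed in; nothing more can be done
None
```

I handed the job in at about 78 s: the jack just touches the overhang, all four jars stand upright on the facing, and the glue bottle is upright in the tray; `sign_off` returned no verdict.

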